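Find the empty pockets of a covered parts tray by touch and stock them

ROBOT

A 6-joint arm with a two-finger parallel gripper is mounted at the origin on a cart in front of the work surface, level with it; the furniture and walls round the work are solid. World frame = base frame: x ahead of the robot, y to its left, z up, the work surface at z = 0. Lengths are in m, angles in rad, forces in N, time in s.
With the tool pointing down it reaches from about 0.375 to 0.975 m from the base axis. Payload 3.8 kg.
Tool frame: the origin (TCP) lies midway between the tips of the shut fingers; the grasp point (between the pads) lies 19 mm behind it; z points along the fingers, y is the line along which they close (so a half turn about z gives the same grasp; the last joint's range is limited). The gripper opens to 85 mm and grips with 20 to 120 N. Pads are 22 mm wide; open, the fingers measure 114 mm over their backs; the gripper's body (76 mm by 85 mm) begins 54 mm behind the grasp point. The pads swing forward as they close: fully open they stand 13 mm farther back than shut.
Start: joints at [-1.142, 0.264, 1.604, -0, 1.274, -0.037], TCP at [0.303, -0.603, 0.231] pointing down, gripper open.
Joint ranges: [-2.63, 2.63], [-0.94, 2.18], [0.31, 2.57], [-1.31, 4.45], [0, 2.66], [-2.55, 2.55]. Speed limits (rad/s): [2.57, 2.57, 3.14, 3.14, 3.14, 3.14].

INTERFACE

Orientations are given as a rotation vector (axis times angle).
In Python, from workcell import status, read_camera, workorder, masks_of gives the robot as it stands.
- The arm moves only by the tool drive_tool, never from a script. Its argument "rows" is a list of rows, each a list of 7 numbers: the turn, a rotation vector about the tool's x, y, z in degrees, then the shift along the tool's x, y, z in m, then the opening, from 0 (shut) to 1 (fully open). In form: [[ax, ay, az, tx, ty, tz, claw], ...]. A call has 1 to 8 rows; each row shifts and turns the commanded pose from where the row before left it, along the tool's axes as they then stand; what a row does not reach is not made up. A row lasts 1/12 s, in which the tool goes at most 41.7 mm and 7.16 degrees, less where a joint would pass 70% of its speed; a pose out of reach is approached as far as the arm can. A call is refused whole if a number of a shift passes 0.0417 or a number of a turn 7.16, either way. A call with a gripper value outside its range is refused whole. The fingers move at their own pace and stop on an object; "force" is the grip in N (left out, the last holds). Time passes only in rows, so rows that do not move let the fingers close. It gives the time, the measured TCP pose, the force, the opening and the grip force at its end, in the units of the state.
- status.read_state(): the state, without advancing time (a new reading comes with each control period).
- read_camera(name): name is "scene" or "top" or "wrist"; returns a dict with "color" (480x640x3 uint8, red, green, blue), "intrinsics" (3x3 intrinsics, pixels), "world_from_camera" (4x4, takes a point from camera to world coordinates); the wrist camera has in their place "mount" (4x4, takes a point from camera to tool coordinates, whose origin is the TCP and whose axes are the flange's). Camera axes: x right, y up, looking along -z (the intrinsics and any distortion apply to the point x, -y, -z); pixel columns grow to the right and rows downward; lengths in m; the calibration is good to about 2 mm. A picture is of the moment at which its call begins: read the wrist's pose just before it. There is no depth.
- workorder.finish_job(): hands the job in; it is judged then, once.
Trained networks look in a picture, given as the dict that the camera call returned (one of the last four; its "shot" number tells which), for a name from the list of things; names that differ only in an ending like _2 or _b are one class to them, and where a whole thing is asked for, a point or a joint stands for the part that bears it (a point fixed in the world has none). Each returns a list of dicts, best first, with "score" (0 to 1); they miss things now and then, are a little off and sometimes report something else, mostly with a low value. They report only what shows in the picture. A call takes as long as a camera call.
- masks_of(picture, name): "mask" (480x640 bool, what is visible of it) and "bbox" ([left, top, right, bottom] in pixels, round what is visible of it).
The state is a dict: "time": time; "q": joint angles; "joint_vel": joint speeds; "joint_torque": joint torques, N m; "tool_pos": TCP position; "tcp_rot": TCP orientation; "wrist_force": force on the tool from outside, world axes, zero at the start; "torque": the same for the moment, N m; "width": opening from 0.0 (shut) to 1.0 (fully open); "grip_force": force on a finger pad.
Only numpy, scipy, OpenCV 4.12 (cv2) and the standard library are available. Lean on these libraries where they do the work, as an engineer would, in place of code of your own. Each camera call takes 0.05 s, during which the arm holds its last target. There are 200 camera calls.

TASK

Put every waiting roller and carton away, one to a pocket, in empty pockets of its own shape in the tray (rollers upright in round, cartons flat in rectangular), fully down. Some pockets are already taken under their dust plates and all plates look alike, so feel for an empty pocket first by pressing its plate right down with the fingers, and never set a part on a plate that is still up. When all are in, throw the tray's locking lever right over towards the robot, and leave the small red case and the tape measure where they are.

Things in the scene. Friction and masses are not known exactly. Their poses are not given: they have to be found in the camera images.
- tray: Grey metal tray fixed to the bench, 200 (its x) x 310 (its y) x 50 mm high, origin at the centre of its underside, z up. 2 x 3 pockets open in its flat top: three round at x = +48 mm, three rectangular at x = -48 mm, at y = +98, 0, -98 mm, each covered by an aluminium dust plate. All plates look alike. In each row one pocket is taken and two are empty, enough for the waiting parts.
- pocket_round_0 (a point): Centre of the mouth of a round pocket (70 mm diameter, 22 mm deep once its plate is down), level with the tray's top, 50 mm above the bench.
- plate_round_0 (a point): Centre of the top of that pocket's dust plate, 2 mm below the mouth when closed. If the pocket is empty it slides straight down 20 mm under a press of about 6 N and stays where it is pushed; if the pocket is taken, a stored part hidden under it stops it after 1 mm.
- pocket_round_1 (a point): Centre of the mouth of a round pocket (70 mm diameter, 22 mm deep once its plate is down), level with the tray's top, 50 mm above the bench.
- plate_round_1 (a point): Centre of the top of that pocket's dust plate, 2 mm below the mouth when closed. If the pocket is empty it slides straight down 20 mm under a press of about 6 N and stays where it is pushed; if the pocket is taken, a stored part hidden under it stops it after 1 mm.
- pocket_round_2 (a point): Centre of the mouth of a round pocket (70 mm diameter, 22 mm deep once its plate is down), level with the tray's top, 50 mm above the bench.
- plate_round_2 (a point): Centre of the top of that pocket's dust plate, 2 mm below the mouth when closed. If the pocket is empty it slides straight down 20 mm under a press of about 6 N and stays where it is pushed; if the pocket is taken, a stored part hidden under it stops it after 1 mm.
- pocket_square_0 (a point): Centre of the mouth of a rectangular pocket (62 mm along the tray's x, 81 mm along its y, 22 mm deep once its plate is down), level with the tray's top, 50 mm above the bench.
- plate_square_0 (a point): Centre of the top of that pocket's dust plate, 2 mm below the mouth when closed. If the pocket is empty it slides straight down 20 mm under a press of about 6 N and stays where it is pushed; if the pocket is taken, a stored part hidden under it stops it after 1 mm.
- pocket_square_1 (a point): Centre of the mouth of a rectangular pocket (62 mm along the tray's x, 81 mm along its y, 22 mm deep once its plate is down), level with the tray's top, 50 mm above the bench.
- plate_square_1 (a point): Centre of the top of that pocket's dust plate, 2 mm below the mouth when closed. If the pocket is empty it slides straight down 20 mm under a press of about 6 N and stays where it is pushed; if the pocket is taken, a stored part hidden under it stops it after 1 mm.
- pocket_square_2 (a point): Centre of the mouth of a rectangular pocket (62 mm along the tray's x, 81 mm along its y, 22 mm deep once its plate is down), level with the tray's top, 50 mm above the bench.
- plate_square_2 (a point): Centre of the top of that pocket's dust plate, 2 mm below the mouth when closed. If the pocket is empty it slides straight down 20 mm under a press of about 6 N and stays where it is pushed; if the pocket is taken, a stored part hidden under it stops it after 1 mm.
- roller_1: Turned aluminium roller: solid cylinder with a shallow groove round it, 64 mm diameter, 50 mm high, 0.25 kg, standing on its end, some starts without it. Origin at the centre of its underside, z up. Fits only the round pockets; seated it stands 28 mm above the tray's top. Can be gripped across its outside.
- roller_2: Turned aluminium roller: solid cylinder with a shallow groove round it, 64 mm diameter, 50 mm high, 0.25 kg, standing on its end, some starts without it. Origin at the centre of its underside, z up. Fits only the round pockets; seated it stands 28 mm above the tray's top. Can be gripped across its outside.
- carton_1: Small closed parts carton, 56 mm (its x) x 75 mm (its y) x 41 mm high, 0.3 kg, lying flat, some starts without it. Origin at the centre of its underside, z up. Fits only the rectangular pockets, its long side along the tray's y; seated it stands 19 mm above the tray's top. Grip it across its 56 mm side.
- carton_2: Small closed parts carton, 56 mm (its x) x 75 mm (its y) x 41 mm high, 0.3 kg, lying flat, some starts without it. Origin at the centre of its underside, z up. Fits only the rectangular pockets, its long side along the tray's y; seated it stands 19 mm above the tray's top. Grip it across its 56 mm side.
- lock_lever (a joint): Locking lever at the tray's +y end, on a block: 60 mm long, swings about the tray's y axis and stays where it is left. 1.0 rad: leaning 0.5 rad away from the robot (tray +x), unlocked; 0: leaning 0.5 rad to the robot (tray -x), locked. It starts near 1.0.
- lock_lever_tip (a point): Centre of the 26 mm ball at the lever's tip, about 87 mm above the bench when it leans either way, 29 mm to either side of its hinge; the hinge lies 34 mm above the bench, on a block 70 x 50 mm, 37 mm high. About 1 N at the ball pushes it over.
- case: Small red and grey case, 56 x 100 x 33 mm high, a bystander; origin under its centre.
- tape_measure: Yellow tape measure 83 mm long and 62 mm high, a bystander; origin under its centre.

How it is judged:
On the way, in this order (a step that is already met when the one before it is completed fails the run):
1. all waiting parts are seated in pockets of their shape ((horizontal distance between roller_1 and pocket_round_0 below 0.009 m or horizontal distance between roller_1 and pocket_round_1 below 0.009 m or horizontal distance between roller_1 and pocket_round_2 below 0.009 m) and z of each of roller_1, roller_2, carton_1, carton_2 in the frame of tray below 0.035 m and angle between each of roller_1, roller_2, carton_1, carton_2's own z axis and vertical below 0.12 rad and linear speed of each of roller_1, roller_2, carton_1, carton_2 below 0.03 m/s and (horizontal distance between roller_2 and pocket_round_0 below 0.009 m or horizontal distance between roller_2 and pocket_round_1 below 0.009 m or horizontal distance between roller_2 and pocket_round_2 below 0.009 m) and (horizontal distance between carton_1 and pocket_square_0 below 0.009 m or horizontal distance between carton_1 and pocket_square_1 below 0.009 m or horizontal distance between carton_1 and pocket_square_2 below 0.009 m) and (horizontal distance between carton_2 and pocket_square_0 below 0.009 m or horizontal distance between carton_2 and pocket_square_1 below 0.009 m or horizontal distance between carton_2 and pocket_square_2 below 0.009 m)), for 0.2 s.
2. then the locking lever is thrown towards the robot (value of joint lock_lever below 0.2 rad), for 0.2 s.
At the end, for the whole second after the job is handed in: Every roller present stands in a round pocket and every carton present lies in a rectangular one, within 9 mm of the pocket's centre, its underside at least 15 mm below the tray's top, tilted under 0.12 rad and at rest; the locking lever is thrown towards the robot (below 0.2 rad) (all of step 1 and value of joint lock_lever below 0.2 rad); the robot touches nothing.
It fails at once if a part is set on the dust plate of a pocket that has not been opened ((z of plate_round_0 in the frame of tray above 0.042 m and ((horizontal distance between roller_1 and pocket_round_0 below 0.03 m and z of roller_1 in the frame of tray below 0.053 m) or (horizontal distance between roller_2 and pocket_round_0 below 0.03 m and z of roller_2 in the frame of tray below 0.053 m) or (horizontal distance between carton_1 and pocket_round_0 below 0.03 m and z of carton_1 in the frame of tray below 0.053 m) or (horizontal distance between carton_2 and pocket_round_0 below 0.03 m and z of carton_2 in the frame of tray below 0.053 m))) or (z of plate_round_1 in the frame of tray above 0.042 m and ((horizontal distance between roller_1 and pocket_round_1 below 0.03 m and z of roller_1 in the frame of tray below 0.053 m) or (horizontal distance between roller_2 and pocket_round_1 below 0.03 m and z of roller_2 in the frame of tray below 0.053 m) or (horizontal distance between carton_1 and pocket_round_1 below 0.03 m and z of carton_1 in the frame of tray below 0.053 m) or (horizontal distance between carton_2 and pocket_round_1 below 0.03 m and z of carton_2 in the frame of tray below 0.053 m))) or (z of plate_round_2 in the frame of tray above 0.042 m and ((horizontal distance between roller_1 and pocket_round_2 below 0.03 m and z of roller_1 in the frame of tray below 0.053 m) or (horizontal distance between roller_2 and pocket_round_2 below 0.03 m and z of roller_2 in the frame of tray below 0.053 m) or (horizontal distance between carton_1 and pocket_round_2 below 0.03 m and z of carton_1 in the frame of tray below 0.053 m) or (horizontal distance between carton_2 and pocket_round_2 below 0.03 m and z of carton_2 in the frame of tray below 0.053 m))) or (z of plate_square_0 in the frame of tray above 0.042 m and ((horizontal distance between roller_1 and pocket_square_0 below 0.03 m and z of roller_1 in the frame of tray below 0.053 m) or (horizontal distance between roller_2 and pocket_square_0 below 0.03 m and z of roller_2 in the frame of tray below 0.053 m) or (horizontal distance between carton_1 and pocket_square_0 below 0.03 m and z of carton_1 in the frame of tray below 0.053 m) or (horizontal distance between carton_2 and pocket_square_0 below 0.03 m and z of carton_2 in the frame of tray below 0.053 m))) or (z of plate_square_1 in the frame of tray above 0.042 m and ((horizontal distance between roller_1 and pocket_square_1 below 0.03 m and z of roller_1 in the frame of tray below 0.053 m) or (horizontal distance between roller_2 and pocket_square_1 below 0.03 m and z of roller_2 in the frame of tray below 0.053 m) or (horizontal distance between carton_1 and pocket_square_1 below 0.03 m and z of carton_1 in the frame of tray below 0.053 m) or (horizontal distance between carton_2 and pocket_square_1 below 0.03 m and z of carton_2 in the frame of tray below 0.053 m))) or (z of plate_square_2 in the frame of tray above 0.042 m and ((horizontal distance between roller_1 and pocket_square_2 below 0.03 m and z of roller_1 in the frame of tray below 0.053 m) or (horizontal distance between roller_2 and pocket_square_2 below 0.03 m and z of roller_2 in the frame of tray below 0.053 m) or (horizontal distance between carton_1 and pocket_square_2 below 0.03 m and z of carton_1 in the frame of tray below 0.053 m) or (horizontal distance between carton_2 and pocket_square_2 below 0.03 m and z of carton_2 in the frame of tray below 0.053 m)))).
It fails at once if the small red case or the tape measure is knocked away (distance of any of case, tape_measure from where it was at the start of the episode above 0.04 m).
Of roller_1, roller_2, carton_1, carton_2 only 3 to 4 are there at a start; the rules pass over those that are not, and their reading is None.
At some moment in a run one of roller_1, roller_2, carton_1, carton_2 may be knocked a few centimetres aside while the robot is not near it.
It also fails if it takes over 210 s, if anything falls off the work surface, if the arm or the gripper's body presses on something with over 40 N, if the wrist force passes 120 N, or if a joint passes its speed limit or range.

## Working session

There is one attempt and no reset: what is moved stays moved. The work goes in short steps, Python scripts to look and compute and a tool call to move; the robot and the scene stay as the last step left them, time stands still between calls to the robot, and variables do not carry over. Pictures are saved under pics/ and viewed, at most 14 in all, crops included, and the job is handed in when it is done.

Besides the shell and the picture viewer there is one more tool, called after "Call:" as name(argument=value, ...), one argument or row to a line, values as JSON. drive_tool: Moves the arm, as the interface text tells. Its arguments: {"type":"object","properties":{"rows":{"type":"array"},"force":{"type":"number"}},"required":["rows"]}

```bash
ls; mkdir -p pics; cat > h.py <<'E'
import numpy as np, cv2
from scipy.spatial.transform import Rotation as R
from workcell import status, read_camera, workorder, masks_of
def wfc(p):
    if 'world_from_camera' in p: return np.array(p['world_from_camera'])
    s=p['st']; T=np.eye(4); T[:3,:3]=R.from_rotvec(s['tcp_rot']).as_matrix(); T[:3,3]=s['tool_pos']
    return T@np.array(p['mount'])
def cam(n):
    s=status.read_state(); p=read_camera(n); p['st']=s; return p
def save(p,f): cv2.imwrite('pics/'+f,cv2.cvtColor(p['color'],cv2.COLOR_RGB2BGR))
def ray(p,u,v):
    T=wfc(p);K=np.array(p['intrinsics']);d=p.get('distortion')
    x=np.linalg.inv(K)@[u,v,1]
    return T[:3,3],T[:3,:3]@np.array([x[0],-x[1],-1])
def atz(p,u,v,z):
    o,d=ray(p,u,v); return o+d*(z-o[2])/d[2]
def proj(p,X):
    T=np.linalg.inv(wfc(p)); c=T[:3,:3]@np.array(X)+T[:3,3]
    k=np.array(p['intrinsics'])@[c[0],-c[1],-c[2]]; return k[:2]/k[2]
E
python3 - <<'E'
from h import *
print(status.read_state())
for n in('scene','top'):
    p=cam(n); print(n,p.keys(),p['intrinsics'],wfc(p)[:3,3]); save(p,n+'0.png')
    for o in ('tray','roller_1','carton_1','lock_lever','case','tape_measure'):
        for m in masks_of(p,o): print(o,round(m['score'],2),m['bbox'],m['mask'].sum())
E
```

```text
pics
{'time': 0.0, 'q': array([-1.14189268e+00,  2.64769135e-01,  1.60536277e+00, -1.21603226e-05,
        1.27368175e+00, -3.68849372e-02]), 'joint_vel': array([ 6.77953575e-05, -1.51732055e-03,  3.59634213e-04, -7.26709611e-04,
        5.53260253e-04, -1.74715661e-03]), 'joint_torque': array([-1.49753873e-04, -5.15106046e+01, -3.67315471e+01,  1.28807546e-04,
        1.28068792e-02, -2.46646590e-05]), 'tool_pos': array([ 0.30286556, -0.60243419,  0.22995731]), 'tcp_rot': array([-3.05465864e+00, -7.24565925e-01,  6.96879494e-04]), 'wrist_force': array([-0.3013872 ,  0.49815717,  0.33956022]), 'torque': array([0.03624008, 0.02382671, 0.03611913]), 'grip_force': 0.0, 'width': 0.9957525388527221}
scene dict_keys(['color', 'intrinsics', 'world_from_camera', 'shot', 'st']) [[575.40656941   0.         313.82219073]
 [  0.         575.40656941 240.79768467]
 [  0.           0.           1.        ]] [0.10139112 0.92839034 0.6240104 ]
tray 0.16 [303.7, 208.0, 437.1, 291.3] 7159
roller_1 0.91 [333.4, 294.0, 363.7, 332.5] 1133
roller_1 0.87 [296.9, 335.7, 335.2, 380.0] 1486
roller_1 0.75 [304
[... 414 characters left out ...]
p dict_keys(['color', 'intrinsics', 'world_from_camera', 'shot', 'st']) [[521.25155398   0.         319.54486435]
 [  0.         521.25155398 244.89912705]
 [  0.           0.           1.        ]] [ 0.40978818 -0.10628687  1.2998668 ]
tray 0.83 [309.2, 231.7, 462.1, 327.8] 11473
roller_1 0.79 [190.5, 295.6, 218.2, 321.8] 668
roller_1 0.73 [256.1, 291.6, 283.9, 319.1] 523
carton_1 0.97 [244.5, 248.6, 279.6, 280.8] 762
carton_1 0.97 [186.0, 247.9, 217.9, 275.2] 789
lock_lever 0.44 [315.6, 266.9, 327.1, 280.8] 118
case 0.79 [424.2, 191.9, 469.3, 221.5] 904
case 0.43 [311.1, 235.6, 461.5, 324.2] 11162
case 0.42 [387.9, 183.4, 419.7, 210.4] 603
tape_measure 0.71 [387.9, 184.3, 418.4, 211.9] 605
```

View pics/top0.png

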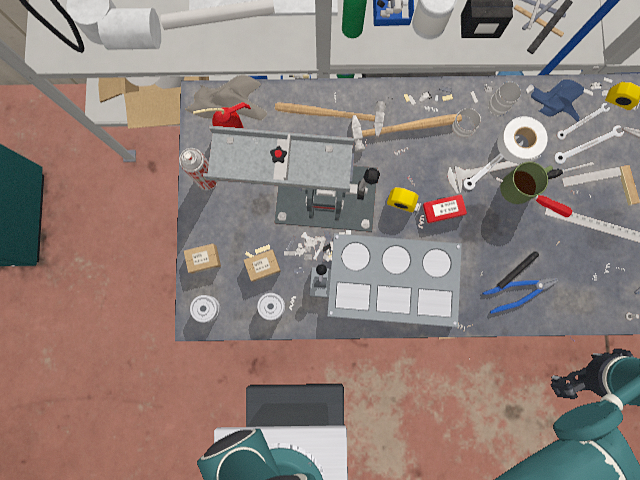

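View pics/scene0.png

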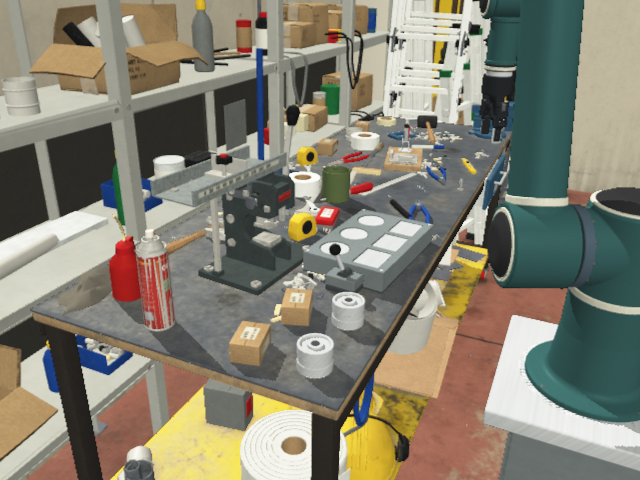

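The top view shows tray plates: round at (355,256), (396,260), (437,263) and rectangular at (352,296), (393,299), (435,303). The lever is at (321,285), cartons at (201,259) and (262,265), rollers at (204,308) and (270,306). The case is at (445,208) and the tape at (403,198). In the scene view, a tall press fixture stands behind the cartons.

```bash
cat >> h.py <<'E'
def tri(obs):
    A=np.zeros((3,3));b=np.zeros(3)
    for p,u,v in obs:
        o,d=ray(p,u,v); d=d/np.linalg.norm(d); M=np.eye(3)-np.outer(d,d); A+=M;b+=M@o
    return np.linalg.solve(A,b)
def plates(p,mask,thr=215,mn=200):
    g=p['color'].min(2); m=((g>thr)&mask).astype(np.uint8)
    n,l,s,c=cv2.connectedComponentsWithStats(m)
    return [(c[i],s[i,4]) for i in range(1,n) if s[i,4]>mn]
E
python3 - <<'E'
from h import *
t=cam('top');s=cam('scene')
box=np.zeros((480,640),bool);box[235:325,329:462]=1
P=[c for c,a in plates(t,box,205)]
b2=np.zeros((480,640),bool);b2[205:292,303:437]=1
Q=[c for c,a in plates(s,b2,205,100)]
print(np.round(P,1),np.round(Q,1))
for u in P:
    X=atz(t,*u,.048); q=proj(s,X); d=[np.linalg.norm(q-w) for w in Q]
    j=int(np.argmin(d)); print(X.round(4),q.round(1),Q[j].round(1),tri([(t,*u),(s,*Q[j])]).round(4))
for o in('roller_1','carton_1','lock_lever','case','tape_measure'):
    for m in masks_of(t,o):
        b=m['bbox']; print(o,round(m['score'],2),atz(t,(b[0]+b[2])/2,(b[1]+b[3])/2,.04).round(3), cv2.minAreaRect(np.argwhere(m['mask'])[:,::-1].astype(np.float32)))
E
```

```text
[[355.3 256.2]
 [395.7 259.4]
 [436.2 262.6]
 [352.4 295.9]
 [393.2 299.3]
 [434.2 302.6]] [[371.  220.3]
 [405.7 228.4]
 [353.6 233.5]
 [390.1 242.4]
 [372.4 258. ]]
[ 0.5594 -0.1873  0.048 ] [333.6 249. ] [353.6 233.5] [ 0.5344 -0.1904  0.0945]
[ 0.55   -0.2846  0.048 ] [352.6 234.4] [353.6 233.5] [ 0.5487 -0.2846  0.0509]
[ 0.5408 -0.382   0.048 ] [369.7 221.3] [371.  220.3] [ 0.539  -0.3817  0.0515]
[ 0.464  -0.1782  0.048 ] [371.1 258.8] [372.4 258. ] [ 0.4625 -0.1784  0.0503]
[ 0.4545 -0.2754  0.048 ] [388.7 243.2] [390.1 242.4] [ 0.4529 -0.2755  0.0505]
[ 0.4452 -0.3727  0.048 ] [404.3 229.2] [405.7 228.4] [ 0.4435 -0.3726  0.0508]
roller_1 0.68 [0.445 0.017 0.04 ] ((270.5000305175781, 306.0000305175781), (26.162948608398438, 26.16295051574707), 45.0)
roller_1 0.66 [0.438 0.175 0.04 ] ((204.5, 308.0), (26.0, 29.0), 90.0)
carton_1 0.72 [ 0.54  -0.386  0.04 ] ((436.0000305175781, 262.5), (27.577163696289062, 26.16295051574707), 45.0)
carton_1 0.67 [0.544 0.036 0.04 ] ((261.7012023925781, 265.18902587890625), (24.149988174438477, 31.212255477905273), 69.77513122558594)
carton_1 0.59 [0.557 0.188 0.04 ] ((201.55767822265625, 257.2884521484375), (25.10286521911621, 35.10478591918945), 78.69007110595703)
carton_1 0.39 [ 0.451 -0.28   0.04 ] ((393.07781982421875, 299.2548828125), (33.24762725830078, 26.07412338256836), 3.5763344764709473)
lock_lever 0.59 [ 0.518 -0.105  0.04 ] ((321.5, 272.0), (16.0, 11.0), 90.0)
case 0.92 [ 0.673 -0.412  0.04 ] ((443.6656799316406, 208.3848114013672), (21.88632583618164, 42.198638916015625), 77.00537872314453)
tape_measure 0.83 [ 0.704 -0.304  0.04 ] ((404.4000244140625, 198.79998779296875), (32.88768768310547, 20.238576889038086), 18.434947967529297)
```

```bash
cat >> h.py <<'E'
def go(xyz,a,s=None):
    "tool-frame shift and turn (deg about tool z) from measured pose to xyz with tool x at angle a (deg), pointing down"
    s=s or status.read_state(); M=R.from_rotvec(s['tcp_rot']).as_matrix()
    aa=np.radians(a); G=np.column_stack([[np.cos(aa),np.sin(aa),0],[np.sin(aa),-np.cos(aa),0],[0,0,-1]])
    rv=np.degrees(R.from_matrix(M.T@G).as_rotvec()); d=np.array(xyz)-s['tool_pos']
    print('turn',rv.round(2),'shift now-axes',(M.T@d).round(4),'after-turn axes',(G.T@d).round(4))
E
python3 - <<'E'
from h import *
t=cam('top');s=cam('scene')
for n,u,v in(('knob',(279,155),(226,160)),('ball',(372,175),(293,115)),('corner',(208,180),(155,190))): print(n,tri([(t,*u),(s,*v)]).round(3))
go((.564,-.187,.10),84.5);go((.464,-.178,.10),84.5);go((.454,-.275,.10),84.5)
E
```

```text
knob [ 0.737 -0.024  0.282]
ball [ 0.675 -0.204  0.344]
corner [0.729 0.148 0.261]
turn [ -0.    -0.   -57.81] shift now-axes [ 0.4199 -0.2546  0.1313] after-turn axes [0.4392 0.2197 0.1313]
turn [ -0.    -0.   -57.81] shift now-axes [ 0.3346 -0.3076  0.1313] after-turn axes [0.4385 0.1193 0.1313]
turn [ -0.    -0.   -57.81] shift now-axes [ 0.2821 -0.2254  0.1313] after-turn axes [0.341  0.1187 0.1313]
```

Call:
drive_tool(
  rows=[
    [0, 0, -7.1, 0, 0, 0.005, 0],
    [0, 0, -7.1, 0, 0, 0.005, 0],
    [0, 0, -7.1, 0, 0, 0.005, 0],
    [0, 0, -7.1, 0, 0, 0.005, 0],
    [0, 0, -7.1, 0, 0, 0.005, 0],
    [0, 0, -7.1, 0, 0, 0.005, 0],
    [0, 0, -7.1, 0, 0, 0.005, 0],
    [0, 0, -7.1, 0, 0, 0.005, 0],
  ],
)

```text
time: 1.82
tool_pos: [0.3032, -0.6031, 0.191]
tcp_rot: [2.338, 2.099, 0.0]
wrist_force: [0.0, 0.3, -0.1]
width: -0.003
grip_force: 0.0
```

```bash
python3 - <<'E'
from h import *
go((.445,-.373,.08),84.5)
E
```

```text
turn [ 0.   -0.   -0.66] shift now-axes [0.244  0.1163 0.111 ] after-turn axes [0.2426 0.1191 0.111 ]
```

Call:
drive_tool(
  rows=[
    [0, 0, -0.66, 0.035, 0.017, 0.01, 0],
    [0, 0, 0, 0.035, 0.017, 0.01, 0],
    [0, 0, 0, 0.035, 0.017, 0.015, 0],
    [0, 0, 0, 0.035, 0.017, 0.02, 0],
    [0, 0, 0, 0.035, 0.017, 0.025, 0],
    [0, 0, 0, 0.035, 0.017, 0.03, 0],
    [0, 0, 0, 0.033, 0.017, 0.01, 0],
    [0, 0, 0, 0, 0, 0.016, 0],
  ],
)

```text
time: 2.48
tool_pos: [0.443, -0.3783, 0.0625]
tcp_rot: [-2.327, -2.108, -0.004]
wrist_force: [0.2, -0.4, 0.0]
width: -0.003
grip_force: 0.0
```

Call:
drive_tool(
  rows=[
    [0, 0, 0, 0, 0, 0.005, 0],
    [0, 0, 0, 0, 0, 0.003, 0],
    [0, 0, 0, 0, 0, 0.003, 0],
    [0, 0, 0, 0, 0, 0, 0],
  ],
)

```text
time: 2.82
tool_pos: [0.4403, -0.3849, 0.0526]
tcp_rot: [2.333, 2.103, -0.0]
wrist_force: [0.5, -0.4, -0.1]
width: -0.003
grip_force: 0.0
```

```bash
python3 - <<'E'
from h import *
print(status.read_state()['tool_pos']);go((.445,-.373,.042),84.5)
E
```

```text
[ 0.44031923 -0.38487986  0.05261491]
turn [ 0.03  0.04 -0.43] shift now-axes [0.0123 0.0034 0.0106] after-turn axes [0.0123 0.0035 0.0106]
```

Call:
drive_tool(
  rows=[
    [0, 0, 0, 0.012, 0.0035, 0, 0],
    [0, 0, 0, 0, 0, 0.003, 0],
    [0, 0, 0, 0, 0, 0.003, 0],
    [0, 0, 0, 0, 0, 0.002, 0],
    [0, 0, 0, 0, 0, 0.002, 0],
    [0, 0, 0, 0, 0, 0.001, 0],
    [0, 0, 0, 0, 0, 0, 0],
  ],
)

```text
time: 3.4
tool_pos: [0.446, -0.3724, 0.0469]
tcp_rot: [2.332, 2.105, 0.001]
wrist_force: [-9.8, 11.3, 32.4]
width: 0.002
grip_force: 16.6
```

Call:
drive_tool(
  rows=[
    [0, 0, 0, 0, 0, -0.02, 0],
    [0, 0, 0, 0.02, 0, -0.005, 0],
    [0, 0, 0, 0.03, 0, 0, 0],
    [0, 0, 0, 0.03, 0, 0, 0],
    [0, 0, 0, 0.018, 0, 0, 0],
    [0, 0, 0, 0, 0, 0.01, 0],
    [0, 0, 0, 0, 0, 0.006, 0],
    [0, 0, 0, 0, 0, 0, 0],
  ],
)

```text
time: 4.07
tool_pos: [0.4542, -0.2744, 0.0486]
tcp_rot: [-2.33, -2.104, 0.002]
wrist_force: [0.1, -0.4, -0.1]
width: 0.003
grip_force: 0.0
```

Call:
drive_tool(
  rows=[
    [0, 0, 0, 0, 0, 0.003, 0],
    [0, 0, 0, 0, 0, 0.003, 0],
    [0, 0, 0, 0, 0, 0.003, 0],
    [0, 0, 0, 0, 0, 0, 0],
  ],
)

```text
time: 4.4
tool_pos: [0.4552, -0.2754, 0.0409]
tcp_rot: [2.333, 2.104, -0.0]
wrist_force: [0.3, 0.2, 0.3]
width: -0.001
grip_force: 0.0
```

Call:
drive_tool(
  rows=[
    [0, 0, 0, 0, 0, 0.004, 0],
    [0, 0, 0, 0, 0, 0.004, 0],
    [0, 0, 0, 0, 0, 0.004, 0],
    [0, 0, 0, 0, 0, 0.002, 0],
    [0, 0, 0, 0, 0, 0.002, 0],
    [0, 0, 0, 0, 0, 0.002, 0],
    [0, 0, 0, 0, 0, 0, 0],
  ],
)

```text
time: 4.98
tool_pos: [0.4558, -0.2757, 0.0277]
tcp_rot: [2.332, 2.105, -0.001]
wrist_force: [-12.6, 6.3, 35.1]
width: -0.001
grip_force: 17.4
```

Call:
drive_tool(
  rows=[
    [0, 0, 0, 0, 0, -0.02, 0],
    [0, 0, 0, 0, 0, -0.023, 0],
    [0, 0, 0, 0.02, 0, 0, 0],
    [0, 0, 0, 0.03, 0, 0, 0],
    [0, 0, 0, 0.03, 0, 0, 0],
    [0, 0, 0, 0.018, 0, 0, 0],
    [0, 0, 0, 0, 0, 0.01, 0],
    [0, 0, 0, 0, 0, 0.006, 0],
  ],
)

```text
time: 5.65
tool_pos: [0.4655, -0.1767, 0.0496]
tcp_rot: [2.329, 2.107, 0.0]
wrist_force: [-0.7, -0.5, 0.4]
width: -0.007
grip_force: 0.0
```

Call:
drive_tool(
  rows=[
    [0, 0, 0, 0, 0, 0.004, 0],
    [0, 0, 0, 0, 0, 0.003, 0],
    [0, 0, 0, 0, 0, 0.003, 0],
    [0, 0, 0, 0, 0, 0, 0],
  ],
)

```text
time: 5.98
tool_pos: [0.4651, -0.1779, 0.0396]
tcp_rot: [-2.333, -2.104, 0.001]
wrist_force: [-0.3, 0.0, -0.5]
width: -0.002
grip_force: 0.0
```

Call:
drive_tool(
  rows=[
    [0, 0, 0, 0, 0, 0.004, 0],
    [0, 0, 0, 0, 0, 0.004, 0],
    [0, 0, 0, 0, 0, 0.003, 0],
    [0, 0, 0, 0, 0, 0.002, 0],
    [0, 0, 0, 0, 0, 0.002, 0],
    [0, 0, 0, 0, 0, 0.001, 0],
    [0, 0, 0, 0, 0, 0, 0],
  ],
)

```text
time: 6.57
tool_pos: [0.4655, -0.1781, 0.0277]
tcp_rot: [2.332, 2.105, -0.002]
wrist_force: [-11.9, 2.9, 32.0]
width: -0.001
grip_force: 15.7
```

Call:
drive_tool(
  rows=[
    [0, 0, 0, 0, 0, -0.02, 0],
    [0, 0, 0, 0, 0, -0.023, 0],
    [0, 0, 0, 0, 0.02, 0, 0],
    [0, 0, 0, 0, 0.03, 0, 0],
    [0, 0, 0, 0, 0.03, 0, 0],
    [0, 0, 0, 0, 0.015, 0, 0],
    [0, 0, 0, 0, 0, 0.01, 0],
    [0, 0, 0, 0, 0, 0.006, 0],
  ],
)

```text
time: 7.23
tool_pos: [0.5596, -0.1869, 0.0498]
tcp_rot: [-2.331, -2.105, 0.001]
wrist_force: [-0.6, 0.8, -0.7]
width: -0.001
grip_force: 0.0
```

Call:
drive_tool(
  rows=[
    [0, 0, 0, 0, 0, 0.003, 0],
    [0, 0, 0, 0, 0, 0.003, 0],
    [0, 0, 0, 0, 0, 0.002, 0],
    [0, 0, 0, 0, 0, 0, 0],
  ],
)

```text
time: 7.57
tool_pos: [0.5582, -0.1864, 0.0469]
tcp_rot: [-2.331, -2.103, 0.002]
wrist_force: [-9.9, 4.7, 29.0]
width: -0.001
grip_force: 14.4
```

Call:
drive_tool(
  rows=[
    [0, 0, 0, 0, 0, -0.025, 0],
    [0, 0, 0, -0.02, 0, 0, 0],
    [0, 0, 0, -0.03, 0, 0, 0],
    [0, 0, 0, -0.03, 0, 0, 0],
    [0, 0, 0, -0.018, 0, 0, 0],
    [0, 0, 0, 0, 0, 0.01, 0],
    [0, 0, 0, 0, 0, 0.008, 0],
    [0, 0, 0, 0, 0, 0.004, 0],
  ],
)

```text
time: 8.23
tool_pos: [0.5476, -0.2835, 0.0442]
tcp_rot: [-2.33, -2.103, 0.002]
wrist_force: [-2.7, -2.0, 4.6]
width: -0.005
grip_force: 2.5
```

Call:
drive_tool(
  rows=[
    [0, 0, 0, 0, 0, 0.004, 0],
    [0, 0, 0, 0, 0, 0.004, 0],
    [0, 0, 0, 0, 0, 0.004, 0],
    [0, 0, 0, 0, 0, 0.004, 0],
    [0, 0, 0, 0, 0, 0.003, 0],
    [0, 0, 0, 0, 0, 0.001, 0],
    [0, 0, 0, 0, 0, 0, 0],
  ],
)

```text
time: 8.82
tool_pos: [0.5489, -0.283, 0.0279]
tcp_rot: [-2.329, -2.105, 0.002]
wrist_force: [-7.8, 1.4, 16.0]
width: -0.001
grip_force: 8.2
```

Call:
drive_tool(
  rows=[
    [0, 0, 0, 0, 0, -0.02, 0],
    [0, 0, 0, 0, 0, -0.023, 0],
    [0, 0, 0, -0.02, 0, 0, 0],
    [0, 0, 0, -0.03, 0, 0, 0],
    [0, 0, 0, -0.03, 0, 0, 0],
    [0, 0, 0, -0.018, 0, 0, 0],
    [0, 0, 0, 0, 0, 0.01, 0],
    [0, 0, 0, 0, 0, 0.006, 0],
  ],
)

```text
time: 9.48
tool_pos: [0.5394, -0.3812, 0.0518]
tcp_rot: [-2.332, -2.102, -0.001]
wrist_force: [-0.1, 0.8, -0.2]
width: -0.0
grip_force: 0.0
```

Call:
drive_tool(
  rows=[
    [0, 0, 0, 0, 0, 0.004, 0],
    [0, 0, 0, 0, 0, 0.004, 0],
    [0, 0, 0, 0, 0, 0.004, 0],
    [0, 0, 0, 0, 0, 0.004, 0],
    [0, 0, 0, 0, 0, 0.004, 0],
    [0, 0, 0, 0, 0, 0.002, 0],
    [0, 0, 0, 0, 0, 0.001, 0],
    [0, 0, 0, 0, 0, 0, 0],
  ],
)

```text
time: 10.15
tool_pos: [0.5398, -0.3807, 0.0299]
tcp_rot: [-2.331, -2.105, -0.001]
wrist_force: [0.4, 0.0, -0.3]
width: -0.001
grip_force: 0.0
```

Call:
drive_tool(
  rows=[
    [0, 0, 0, 0, 0, 0.003, 0],
    [0, 0, 0, 0, 0, 0.002, 0],
    [0, 0, 0, 0, 0, 0.001, 0],
    [0, 0, 0, 0, 0, 0, 0],
  ],
)

```text
time: 10.48
tool_pos: [0.5405, -0.3813, 0.0279]
tcp_rot: [-2.332, -2.105, -0.001]
wrist_force: [-7.0, 7.8, 21.9]
width: 0.001
grip_force: 10.8
```

Call:
drive_tool(
  rows=[
    [0, 0, 0, 0, 0, -0.04, 0],
    [0, 0, 0, 0, 0, -0.04, 0],
    [0, 0, 0, 0, -0.015, -0.04, 0],
    [0, 0, 0, 0.02, -0.015, -0.04, 0],
    [0, 0, 0, 0.04, -0.015, -0.04, 0],
    [0, 0, 0, 0.04, -0.015, -0.03, 0],
    [0, 0, 0, 0.04, -0.015, -0.02, 0],
    [0, 0, 0, 0.04, -0.015, 0, 0],
  ],
)

```text
time: 11.15
tool_pos: [0.4798, -0.2228, 0.2539]
tcp_rot: [2.326, 2.097, 0.006]
wrist_force: [0.4, 1.0, 0.2]
width: -0.001
grip_force: 0.0
```

Call:
drive_tool(
  rows=[
    [0, 0, 0, 0.04, 0, 0, 0.9],
    [0, 0, 0, 0.04, 0, 0, 0.9],
    [0, 0, 0, 0.04, 0, 0, 0.9],
    [0, 0, 0, 0.04, 0, 0, 0.9],
    [0, 0, 0, 0.04, 0, 0, 0.9],
    [0, 0, 0, 0.03, 0, 0, 0.9],
    [0, 0, 0, 0, 0, 0, 0.9],
  ],
)

```text
time: 11.73
tool_pos: [0.5013, 0.0118, 0.2486]
tcp_rot: [-2.326, -2.11, -0.005]
wrist_force: [-1.2, 0.3, -0.8]
width: 0.899
grip_force: 0.0
```

```bash
python3 - <<'E'
from h import *
print(status.read_state()['tool_pos'])
t=cam('top');w=cam('wrist');print(np.array(w['mount']).round(3),w['intrinsics']); save(w,'w1.png')
box=np.zeros((480,640),bool);box[235:325,329:462]=1
print(plates(t,box,170))
for p in(t,w):
  for o in('roller_1','carton_1'):
    for m in masks_of(p,o): print(o,round(m['score'],2),np.round(m['bbox']),atz(p,(m['bbox'][0]+m['bbox'][2])/2,(m['bbox'][1]+m['bbox'][3])/2,.045).round(3))
E
```

```text
[0.50125842 0.01179379 0.24858139]
[[ 0.001  0.952  0.307  0.079]
 [ 1.    -0.001  0.    -0.001]
 [ 0.     0.307 -0.952 -0.142]
 [ 0.     0.     0.     1.   ]] [[338.7565062    0.         319.43313162]
 [  0.         338.7565062  246.28273747]
 [  0.           0.           1.        ]]
[(array([355.15371622, 256.41047297]), np.int32(592)), (array([394.65346535, 261.00792079]), np.int32(505)), (array([434.76180698, 264.3963039 ]), np.int32(487)), (array([351.41579732, 297.68554396]), np.int32(671)), (array([391.72797527, 301.15301391]), np.int32(647)), (array([434.12004802, 302.82472989]), np.int32(833))]
roller_1 0.89 [199. 297. 221. 317.] [0.442 0.162 0.045]
roller_1 0.53 [260. 292. 284. 317.] [0.445 0.015 0.045]
roller_1 0.82 [233. 177. 299. 246.] [0.445 0.02  0.045]
roller_1 0.65 [194.   4. 273.  86.] [0.438 0.174 0.045]
carton_1 0.85 [325.   0. 408.  78.] [0.558 0.168 0.045]
carton_1 0.6 [321. 138. 395. 225.] [0.542 0.042 0.045]
```

View pics/w1.png

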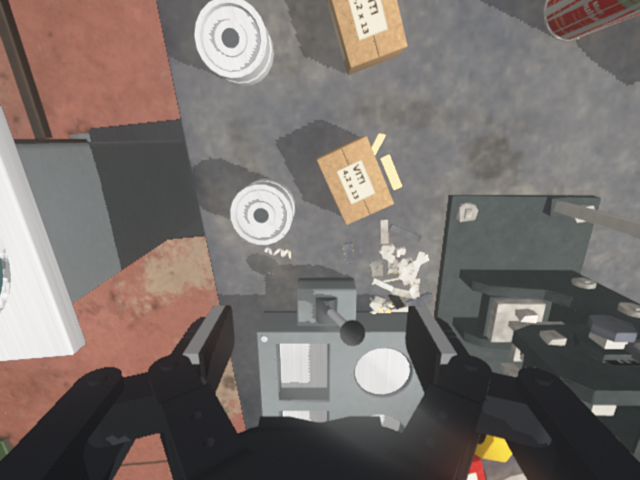

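The wrist view shows rollers at (263,212) and (235,38), cartons at (356,182) and (370,28), and the lever ball at (351,332). Next I take a second view and fit the part models to the masks.

Call:
drive_tool(
  rows=[
    [0, 0, 0, 0.03, 0, 0, 0.9],
    [0, 0, 0, 0.03, 0, 0, 0.9],
    [0, 0, 0, 0.03, 0, 0, 0.9],
    [0, 0, 0, 0.0, 0, 0, 0.9],
    [0, 0, 0, 0, 0, 0, 0.9],
  ],
)

```text
time: 12.45
tool_pos: [0.5102, 0.0961, 0.2486]
tcp_rot: [2.331, 2.106, -0.0]
wrist_force: [-0.3, -0.6, -0.4]
width: 0.902
grip_force: 0.0
```

```bash
cat >> h.py <<'E'
from scipy.optimize import minimize
def sil(p,kind,x,y,a,h,z0=0):
    if kind=='roller': c=[(x+.032*np.cos(t),y+.032*np.sin(t)) for t in np.linspace(0,2*np.pi,40)]
    else:
        ca,sa=np.cos(a),np.sin(a); c=[(x+ca*i*.028-sa*j*.0375,y+sa*i*.028+ca*j*.0375) for i,j in((1,1),(1,-1),(-1,-1),(-1,1))]
    q=np.array([proj(p,(u,v,z)) for u,v in c for z in(z0,z0+h)],np.float32)
    m=np.zeros((1920,2560),np.uint8); cv2.fillConvexPoly(m,np.round(cv2.convexHull(q)*4).astype(np.int32),1)
    return cv2.resize(m.astype(np.float32),(640,480),interpolation=cv2.INTER_AREA)
def fit(views,kind,x,y,a,h,fixh=False):
    "views: (picture,mask); returns x,y,a,h and mean IoU"
    def f(v):
        c=0
        for p,m in views:
            s=sil(p,kind,v[0],v[1],v[2],h if fixh else v[3]); c+=np.minimum(s,m).sum()/np.maximum(s,m).sum()
        return -c/len(views)
    best=None
    for a0 in ([0] if kind=='roller' else np.radians([-60,-20,20,60]) if a is None else [a]):
        S=np.array([[x,y,a0,h]]*5)+np.vstack([np.zeros(4),np.diag([.01,.01,.3,.008])])
        r=minimize(f,S[0],method='Nelder-Mead',options=dict(initial_simplex=S,maxfev=160,xatol=2e-4,fatol=1e-4))
        if best is None or r.fun<best.fun: best=r
    return best.x,-best.fun
def survey(names=('wrist',),extra=[],min_score=.5):
    pics=list(extra)+[cam(n) for n in names]; out={}
    for p in pics:
        for o in('roller','carton'):
            for m in masks_of(p,o+'_1'):
                b=m['bbox']
                if m['score']<min_score or b[1]<3 or b[0]<3 or b[2]>636: continue
                X=atz(p,(b[0]+b[2])/2,(b[1]+b[3])/2,.03)
                if X[1]<-.09 or X[1]>.3 or not .35<X[0]<.7: continue
                k=next((k for k in out if k[0]==o and np.hypot(k[1]-X[0],k[2]-X[1])<.04),None) or (o,X[0],X[1])
                out.setdefault(k,[]).append((p,m['mask']))
    return out
def report(out):
    for k,v in out.items():
        h=.05 if k[0]=='roller' else .041
        x,s=fit(v,k[0],k[1],k[2],None,h); print(k[0],len(v),'xy',x[:2].round(4),'yaw',np.degrees(x[2]).round(1),'h',x[3].round(3),'iou',round(s,3))
E
python3 - <<'E'
from h import *
w=cam('wrist'); save(w,'w2.png'); print(w['st']['tool_pos'])
report(survey(('top','scene'),[w]))
E
```

```text
[0.5101843  0.09608247 0.24858861]
roller 3 xy [0.4384 0.1786] yaw 7.7 h 0.051 iou 0.79
roller 3 xy [0.4415 0.0178] yaw 9.2 h 0.051 iou 0.947
carton 3 xy [0.5422 0.0404] yaw 19.9 h 0.04 iou 0.937
carton 2 xy [0.5607 0.1888] yaw 13.5 h 0.041 iou 0.939
```

```bash
python3 - <<'E'
from h import *
go((.542,.0405,.023),109.9)
E
```

```text
turn [  0.     0.   -25.81] shift now-axes [-0.0515  0.0375  0.2258] after-turn axes [-0.0627  0.0114  0.2258]
```

Call:
drive_tool(
  rows=[
    [0, 0, -6.5, 0, 0, 0, 0.95],
    [0, 0, -6.5, 0, 0, 0, 0.95],
    [0, 0, -6.5, 0, 0, 0, 0.95],
    [0, 0, -6.3, 0, 0, 0, 0.95],
    [0, 0, 0, -0.03, 0.006, 0.03, 0.95],
    [0, 0, 0, -0.03, 0.005, 0.03, 0.95],
    [0, 0, 0, -0.003, 0, 0.03, 0.95],
    [0, 0, 0, 0, 0, 0.03, 0.95],
  ],
)

```text
time: 13.57
tool_pos: [0.5422, 0.0404, 0.1297]
tcp_rot: [1.805, 2.569, 0.001]
wrist_force: [-0.5, 0.8, 0.1]
width: 0.947
grip_force: 0.0
```

Call:
drive_tool(
  rows=[
    [0, 0, 0, 0, 0, 0, 0.95],
    [0, 0, 0, 0, 0, 0, 0.95],
  ],
)

```text
time: 13.73
tool_pos: [0.5391, 0.0418, 0.1286]
tcp_rot: [-1.801, -2.569, 0.005]
wrist_force: [-0.3, 0.5, 0.8]
width: 0.947
grip_force: 0.0
```

```bash
python3 - <<'E'
from h import *
report(survey())
go((.542,.0405,.023),109.9)
E
```

```text
roller 1 xy [0.44   0.0172] yaw 13.0 h 0.047 iou 0.986
carton 1 xy [0.5413 0.0403] yaw 19.0 h 0.037 iou 0.981
turn [0.23 0.07 0.07] shift now-axes [-0.0014 -0.0018  0.1099] after-turn axes [-0.0015 -0.0014  0.1099]
```

Call:
drive_tool(
  rows=[
    [0, 0, 0, 0, 0, 0.025, 0.95],
    [0, 0, 0, 0, 0, 0.025, 0.95],
    [0, 0, 0, 0, 0, 0.02, 0.95],
    [0, 0, 0, 0, 0, 0.015, 0.95],
    [0, 0, 0, 0, 0, 0.01, 0.95],
    [0, 0, 0, 0, 0, 0.008, 0.95],
    [0, 0, 0, 0, 0, 0, 0.95],
    [0, 0, 0, 0, 0, 0, 0.95],
  ],
)

```text
time: 14.55
tool_pos: [0.5419, 0.0423, 0.0283]
tcp_rot: [1.802, 2.572, 0.001]
wrist_force: [-0.1, 0.0, 0.0]
width: 0.949
grip_force: 0.0
```

Lower 5 mm and grip, then lift.

Call:
drive_tool(
  force=40,
  rows=[
    [0, 0, 0, 0, 0, 0.005, 0.95],
    [0, 0, 0, 0, 0, 0, 0],
    [0, 0, 0, 0, 0, 0, 0],
    [0, 0, 0, 0, 0, 0, 0],
    [0, 0, 0, 0, 0, 0, 0],
    [0, 0, 0, 0, 0, 0, 0],
    [0, 0, 0, 0, 0, 0, 0],
  ],
)

```text
time: 15.13
tool_pos: [0.5414, 0.0421, 0.023]
tcp_rot: [1.803, 2.572, 0.001]
wrist_force: [0.1, -0.9, 6.1]
width: 0.635
grip_force: 44.4
```

Call:
drive_tool(
  rows=[
    [0, 0, 0, 0, 0, -0.01, 0],
    [0, 0, 0, 0, 0, -0.02, 0],
    [0, 0, 0, 0, 0, -0.03, 0],
    [0, 0, 0, 0, 0, -0.03, 0],
    [0, 0, 0, 0, 0, -0.03, 0],
    [0, 0, 0, 0, 0, -0.01, 0],
    [0, 0, 0, 0, 0, 0, 0],
  ],
)

```text
time: 15.72
tool_pos: [0.5433, 0.0422, 0.1555]
tcp_rot: [1.8, 2.568, 0.006]
wrist_force: [1.1, -0.4, -3.4]
width: 0.635
grip_force: 43.7
```

```bash
python3 - <<'E'
from h import *
w=cam('wrist'); save(w,'g1.png')
report(survey(('top',)))
go((.4545,-.2755,.12),84.5)
E
```

```text
roller 1 xy [0.4423 0.1789] yaw 20.7 h 0.038 iou 0.886
roller 1 xy [0.4437 0.0169] yaw 96.6 h 0.01 iou 0.881
carton 1 xy [0.5516 0.0495] yaw 11.8 h -0.0 iou 0.25
carton 1 xy [0.5472 0.1747] yaw 52.5 h -0.0 iou 0.251
turn [-0.29 -0.03 25.45] shift now-axes [-0.2698 -0.1874  0.0298] after-turn axes [-0.3242 -0.0534  0.0293]
```

View pics/g1.png

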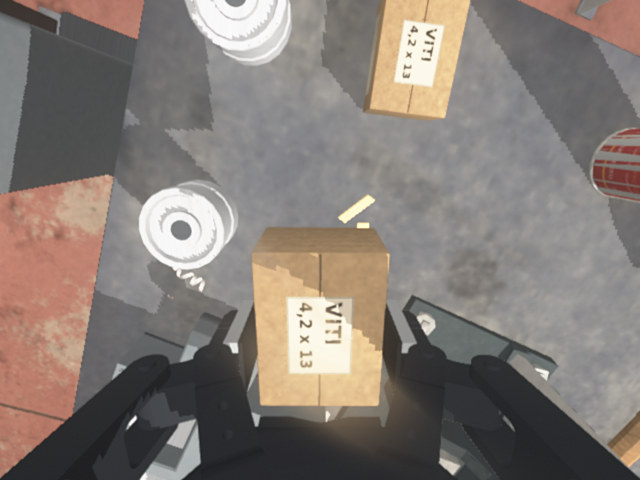

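The carton is held squarely: its top face runs from row 253 to row 405, centred on column 321.

```bash
cat >> h.py <<'E'
def intool(p,u,v,zt):
    M=np.array(p['mount']);x=np.linalg.inv(np.array(p['intrinsics']))@[u,v,1]
    d=M[:3,:3]@np.array([x[0],-x[1],-1]);o=M[:3,3]; return o+d*(zt-o[2])/d[2]
E
python3 - <<'E'
from h import *
w=cam('wrist')
for uv in((253,253),(389,253),(262,405),(380,405)):print(intool(w,*uv,-.018).round(4))
E
```

```text
[ 0.0366 -0.0267 -0.018 ]
[ 0.0367  0.0262 -0.018 ]
[-0.0364 -0.0269 -0.018 ]
[-0.0364  0.0267 -0.018 ]
```

Call:
drive_tool(
  rows=[
    [0, 0, 6.4, -0.02, 0, 0, 0],
    [0, 0, 6.4, -0.03, 0, 0, 0],
    [0, 0, 6.4, -0.03, 0, 0, 0],
    [0, 0, 6.2, -0.03, 0, 0, 0],
    [0, 0, 0, -0.04, 0, 0, 0],
    [0, 0, 0, -0.04, 0, 0, 0],
    [0, 0, 0, -0.04, 0, 0, 0],
    [0, 0, 0, -0.03, 0, 0, 0],
  ],
)

```text
time: 16.63
tool_pos: [0.5429, -0.2174, 0.1499]
tcp_rot: [-2.323, -2.111, 0.003]
wrist_force: [1.2, 0.1, -4.1]
width: 0.632
grip_force: 43.7
```

```bash
python3 - <<'E'
from h import *
go((.4545,-.2755,.12),84.5)
E
```

```text
turn [-0.2  -0.01  0.01] shift now-axes [-0.0663 -0.0824  0.0302] after-turn axes [-0.0663 -0.0825  0.0299]
```

Call:
drive_tool(
  rows=[
    [0, 0, 0, -0.03, -0.03, 0, 0],
    [0, 0, 0, -0.025, -0.03, 0, 0],
    [0, 0, 0, -0.011, -0.0225, 0, 0],
    [0, 0, 0, 0, 0, 0.015, 0],
    [0, 0, 0, 0, 0, 0.015, 0],
    [0, 0, 0, 0, 0, 0, 0],
    [0, 0, 0, 0, 0, 0, 0],
  ],
)

```text
time: 17.22
tool_pos: [0.4549, -0.2712, 0.1197]
tcp_rot: [-2.321, -2.109, 0.002]
wrist_force: [-0.4, 0.2, -3.3]
width: 0.634
grip_force: 44.2
```

```bash
python3 - <<'E'
from h import *
w=cam('wrist'); save(w,'p1.png'); print(w['st']['tool_pos'])
go((.4545,-.2755,.053),84.5)
E
```

```text
[ 0.4549058  -0.27115648  0.1196888 ]
turn [-0.15 -0.08  0.06] shift now-axes [-0.004  -0.0011  0.068 ] after-turn axes [-0.0039 -0.0013  0.068 ]
```

View pics/p1.png

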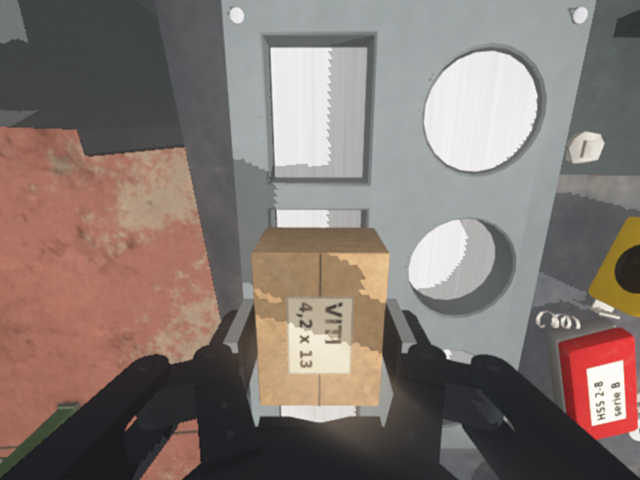

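Square_0's mouth corners are at about (264,36), (376,33), (266,186) and (371,184). Square_1's far edge is at row 209, columns 268–367.

```bash
python3 - <<'E'
from h import *
w=cam('wrist'); print(w['st']['tool_pos'])
P=[(264,36),(376,33),(371,184),(266,186),(268,209),(367,209)]
X=np.array([atz(w,*q,.05) for q in P]); print(X.round(4)); c=X[:4].mean(0); print('sq0',c.round(4),'sq1 from it',(c+[-.0095,-.0975,0]).round(4))
print('sq1 far edge mid',X[4:].mean(0), (X[4:].mean(0)-.0405*np.array([.095,.9955,0])).round(4))
go((.4545,-.2755,.053),84.5)
E
```

```text
[ 0.45615147 -0.2717167   0.12103846]
[[ 0.4368 -0.1369  0.05  ]
 [ 0.4984 -0.1414  0.05  ]
 [ 0.4917 -0.2236  0.05  ]
 [ 0.4262 -0.2187  0.05  ]
 [ 0.4254 -0.2333  0.05  ]
 [ 0.4884 -0.2392  0.05  ]]
sq0 [ 0.4633 -0.1801  0.05  ] sq1 from it [ 0.4538 -0.2776  0.05  ]
sq1 far edge mid [ 0.45691112 -0.23623129  0.05      ] [ 0.4531 -0.2765  0.05  ]
turn [-0.05 -0.03  0.07] shift now-axes [-0.0037 -0.0021  0.069 ] after-turn axes [-0.0036 -0.0021  0.069 ]
```

Call:
drive_tool(
  rows=[
    [0, 0, 0, -0.0045, -0.0023, 0, 0],
    [0, 0, 0, 0, 0, 0.02, 0],
    [0, 0, 0, 0, 0, 0.015, 0],
    [0, 0, 0, 0, 0, 0.008, 0],
    [0, 0, 0, 0, 0, 0.005, 0],
    [0, 0, 0, 0, 0, 0.005, 0],
    [0, 0, 0, 0, 0, 0, 0],
    [0, 0, 0, 0, 0, 0, 0],
  ],
)

```text
time: 17.98
tool_pos: [0.4546, -0.2768, 0.0697]
tcp_rot: [2.324, 2.113, 0.0]
wrist_force: [0.8, 0.0, -4.0]
width: 0.632
grip_force: 44.2
```

Call:
drive_tool(
  rows=[
    [0, 0, 0, 0, 0, 0.004, 0],
    [0, 0, 0, 0, 0, 0.004, 0],
    [0, 0, 0, 0, 0, 0.004, 0],
    [0, 0, 0, 0, 0, 0.003, 0],
    [0, 0, 0, 0, 0, 0.001, 0],
    [0, 0, 0, 0, 0, 0, 0],
  ],
)

```text
time: 18.48
tool_pos: [0.4538, -0.2763, 0.0527]
tcp_rot: [-2.324, -2.113, 0.0]
wrist_force: [0.8, 0.1, -3.4]
width: 0.631
grip_force: 44.2
```

Call:
drive_tool(
  rows=[
    [0, 0, 0, 0, 0, 0, 0.8],
    [0, 0, 0, 0, 0, 0, 0.8],
    [0, 0, 0, 0, 0, -0.01, 0.8],
    [0, 0, 0, 0, 0, -0.02, 0.8],
    [0, 0, 0, 0, 0, -0.04, 0.8],
    [0, 0, 0, 0.02, 0, -0.04, 0.8],
    [0, 0, 0, 0.04, 0, 0, 0.8],
    [0, 0, 0, 0.04, 0, 0, 0.8],
  ],
)

```text
time: 19.15
tool_pos: [0.4669, -0.1798, 0.1663]
tcp_rot: [2.321, 2.103, 0.007]
wrist_force: [0.5, 0.9, -0.6]
width: 0.798
grip_force: 0.0
```

Call:
drive_tool(
  rows=[
    [0, 0, 0, 0.04, 0, 0, 0.95],
    [0, 0, 0, 0.04, 0, 0, 0.95],
    [0, 0, 0, 0.04, 0, 0, 0.95],
    [0, 0, 0, 0.03, 0, 0, 0.95],
    [0, 0, 0, 0, 0, 0, 0.95],
    [0, 0, 0, 0, 0, 0, 0.95],
  ],
)

```text
time: 19.65
tool_pos: [0.4785, -0.0277, 0.1621]
tcp_rot: [2.319, 2.116, 0.002]
wrist_force: [-0.3, -0.1, 0.7]
width: 0.953
grip_force: 0.0
```

```bash
python3 - <<'E'
from h import *
t=cam('top')
for m in masks_of(t,'carton_1'): 
    b=m['bbox'];X=atz(t,(b[0]+b[2])/2,(b[1]+b[3])/2,.04)
    print(round(m['score'],2),X.round(4))
    if X[1]<-.2 and m['score']>.4: print(fit([(t,m['mask'])],'carton',X[0],X[1],-.095,.069,True))
report(survey(('wrist','top')))
go((.4415,.0178,.024),84.5)
E
```

```text
0.63 [0.5539 0.1809 0.04  ]
0.6 [ 0.4596 -0.2821  0.04  ]
(array([ 0.455286  , -0.27847738, -0.10712767,  0.07273125]), np.float64(0.9299834370613098))
roller 2 xy [0.4402 0.0178] yaw 11.3 h 0.047 iou 0.734
roller 1 xy [0.439  0.1776] yaw 8.2 h 0.054 iou 0.962
carton 1 xy [0.5627 0.1907] yaw 12.4 h 0.032 iou 0.945
turn [-0.01  0.   -0.06] shift now-axes [ 0.0441 -0.0407  0.1366] after-turn axes [ 0.0441 -0.0406  0.1366]
```

Call:
drive_tool(
  rows=[
    [0, 0, 0, 0.022, -0.02, 0.0, 0.95],
    [0, 0, 0, 0.022, -0.0205, 0.01, 0.95],
    [0, 0, 0, 0, 0, 0.03, 0.95],
    [0, 0, 0, 0, 0, 0.03, 0.95],
    [0, 0, 0, 0, 0, 0.025, 0.95],
    [0, 0, 0, 0, 0, 0.02, 0.95],
    [0, 0, 0, 0, 0, 0.01, 0.95],
    [0, 0, 0, 0, 0, 0, 0.95],
  ],
)

```text
time: 20.72
tool_pos: [0.4392, 0.0182, 0.0331]
tcp_rot: [-2.323, -2.11, 0.006]
wrist_force: [0.3, 0.5, 0.1]
width: 0.953
grip_force: 0.0
```

Call:
drive_tool(
  rows=[
    [0, 0, 0, 0, 0, 0.004, 0.95],
    [0, 0, 0, 0, 0, 0, 0.95],
    [0, 0, 0, 0, 0, 0, 0.95],
  ],
)

```text
time: 20.97
tool_pos: [0.4429, 0.0184, 0.0327]
tcp_rot: [2.324, 2.112, 0.003]
wrist_force: [-0.1, 0.3, 0.2]
width: 0.95
grip_force: 0.0
```

Call:
drive_tool(
  rows=[
    [0, 0, 0, 0, 0, 0.006, 0.95],
    [0, 0, 0, 0, 0, 0, 0.95],
    [0, 0, 0, 0, 0, 0, 0],
    [0, 0, 0, 0, 0, 0, 0],
    [0, 0, 0, 0, 0, 0, 0],
    [0, 0, 0, 0, 0, 0, 0],
    [0, 0, 0, 0, 0, 0, 0],
  ],
)

```text
time: 21.55
tool_pos: [0.4419, 0.0186, 0.0261]
tcp_rot: [2.324, 2.113, 0.0]
wrist_force: [-1.8, -0.2, 6.2]
width: 0.732
grip_force: 44.2
```

Call:
drive_tool(
  rows=[
    [0, 0, 0, 0, 0, -0.01, 0],
    [0, 0, 0, 0, 0, -0.02, 0],
    [0, 0, 0, 0, 0, -0.03, 0],
    [0, 0, 0, 0, 0, -0.03, 0],
    [0, 0, 0, 0, 0, -0.03, 0],
    [0, 0, 0, 0, 0, -0.01, 0],
    [0, 0, 0, 0, 0, 0, 0],
    [0, 0, 0, 0, 0, 0, 0],
  ],
)

```text
time: 22.22
tool_pos: [0.4414, 0.0186, 0.1551]
tcp_rot: [2.324, 2.113, 0.0]
wrist_force: [-0.5, 0.2, -2.2]
width: 0.727
grip_force: 44.9
```

```bash
python3 - <<'E'
from h import *
w=cam('wrist'); save(w,'g2.png'); print(w['st']['tool_pos'])
for m in masks_of(w,'roller_1'): print(m['score'],m['bbox'])
go((.5495,-.2850,.12),84.5)
E
```

```text
[0.44141184 0.01859487 0.15513554]
0.87 [239.2, 1.7, 343.6, 72.9]
0.59 [243.6, 234.1, 400.1, 408.8]
turn [-0.23  0.02  0.05] shift now-axes [-0.2918  0.1382  0.0327] after-turn axes [-0.2917  0.1383  0.0332]
```

View pics/g2.png

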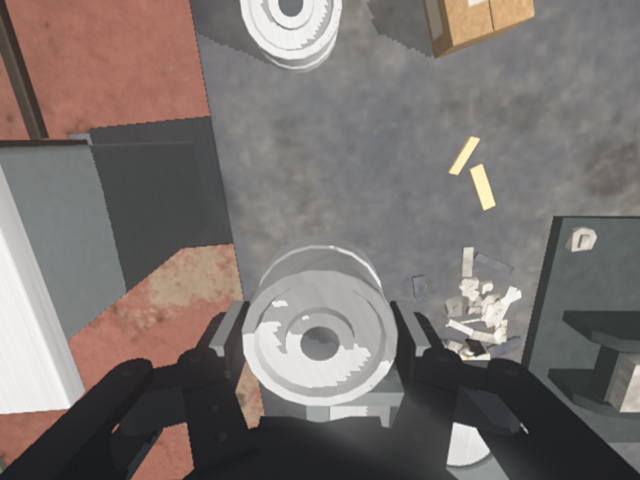

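The roller is held upright: its top face spans columns 243–397 and rows 271–407, with its bore at (319,343).

```bash
python3 - <<'E'
from h import *
w=cam('wrist')
for uv in((320,271),(320,407),(243,338),(397,338),(319,343)):print(intool(w,*uv,-.024).round(4))
E
```

```text
[ 0.0311 -0.0009 -0.024 ]
[-0.0324 -0.0008 -0.024 ]
[ 0.0021 -0.0319 -0.024 ]
[ 0.0021  0.0301 -0.024 ]
[-0.0002 -0.0013 -0.024 ]
```

Call:
drive_tool(
  rows=[
    [0, 0, 0, -0.02, 0, 0, 0],
    [0, 0, 0, -0.04, 0, 0, 0],
    [0, 0, 0, -0.04, 0.02, 0, 0],
    [0, 0, 0, -0.04, 0.025, 0, 0],
    [0, 0, 0, -0.035, 0.025, 0, 0],
    [0, 0, 0, -0.035, 0.025, 0, 0],
    [0, 0, 0, -0.03, 0.025, 0, 0],
    [0, 0, 0, -0.02, 0.01, 0, 0],
  ],
)

```text
time: 23.03
tool_pos: [0.5427, -0.2457, 0.1531]
tcp_rot: [-2.326, -2.111, 0.001]
wrist_force: [0.7, 0.6, -2.3]
width: 0.733
grip_force: 44.8
```

Call:
drive_tool(
  rows=[
    [0, 0, 0, -0.02, 0.005, 0.01, 0],
    [0, 0, 0, -0.01, 0.003, 0.02, 0],
    [0, 0, 0, 0, 0, 0, 0],
    [0, 0, 0, 0, 0, 0, 0],
  ],
)

```text
time: 23.37
tool_pos: [0.5439, -0.2722, 0.1215]
tcp_rot: [-2.32, -2.107, 0.004]
wrist_force: [-0.9, -1.1, -2.1]
width: 0.731
grip_force: 44.8
```

```bash
python3 - <<'E'
from h import *
w=cam('wrist'); save(w,'p2.png'); print(w['st']['tool_pos'])
go((.5495,-.2853,.053),84.5)
E
```

```text
[ 0.54393261 -0.27216559  0.12147325]
turn [-0.27 -0.14  0.02] shift now-axes [-0.0129  0.0062  0.07  ] after-turn axes [-0.0128  0.0058  0.0701]
```

View pics/p2.png

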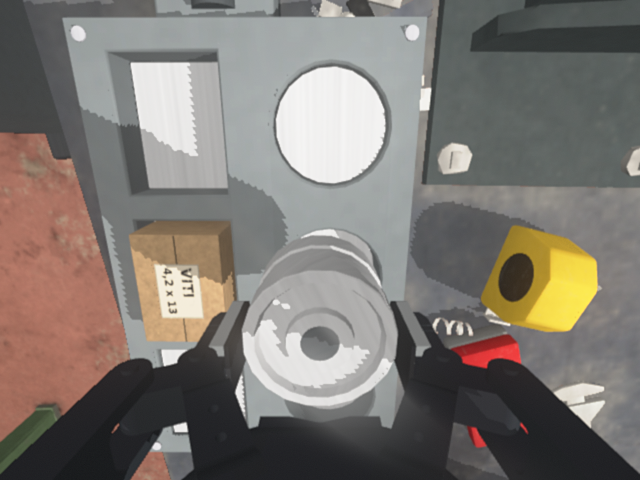

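Carton 1 sits down in square_1. Round_0's plate is centred at (332,124), and square_0's mouth corners are (109,50), (220,48), (229,192) and (124,196).

```bash
python3 - <<'E'
from h import *
w=cam('wrist'); print(w['st']['tool_pos'])
c=atz(w,332,124,.047); print(c,c-.098*np.array([.095,.9955,0]))
print(np.mean([atz(w,*q,.05) for q in((109,50),(220,48),(229,192),(124,196))],0))
go((.5495,-.2853,.053),84.5)
E
```

```text
[ 0.5449016  -0.27202981  0.12305544]
[ 0.55923174 -0.18615884  0.047     ] [ 0.54992174 -0.28371784  0.047     ]
[ 0.46247161 -0.17814072  0.05      ]
turn [-0.14 -0.08  0.05] shift now-axes [-0.0129  0.0052  0.0713] after-turn axes [-0.0128  0.005   0.0713]
```

Call:
drive_tool(
  rows=[
    [0, 0, 0, -0.012, 0.006, 0, 0],
    [0, 0, 0, 0, 0, 0.02, 0],
    [0, 0, 0, 0, 0, 0.015, 0],
    [0, 0, 0, 0, 0, 0.006, 0],
    [0, 0, 0, 0, 0, 0, 0],
    [0, 0, 0, 0, 0, 0, 0],
  ],
)

```text
time: 23.97
tool_pos: [0.5517, -0.2855, 0.0851]
tcp_rot: [2.324, 2.114, 0.0]
wrist_force: [0.1, -0.1, -1.5]
width: 0.731
grip_force: 44.9
```

```bash
python3 - <<'E'
from h import *
go((.5500,-.2846,.054),84.5)
E
```

```text
turn [0.02 0.01 0.08] shift now-axes [ 0.0007 -0.0018  0.0311] after-turn axes [ 0.0007 -0.0018  0.0311]
```

Call:
drive_tool(
  rows=[
    [0, 0, 0, 0.0007, -0.0015, 0.006, 0],
    [0, 0, 0, 0, 0, 0.005, 0],
    [0, 0, 0, 0, 0, 0.005, 0],
    [0, 0, 0, 0, 0, 0.004, 0],
    [0, 0, 0, 0, 0, 0.004, 0],
    [0, 0, 0, 0, 0, 0.003, 0],
    [0, 0, 0, 0, 0, 0.003, 0],
    [0, 0, 0, 0, 0, 0, 0],
  ],
)

```text
time: 24.63
tool_pos: [0.55, -0.2849, 0.0544]
tcp_rot: [-2.325, -2.113, 0.0]
wrist_force: [0.0, 0.0, -2.6]
width: 0.734
grip_force: 45.1
```

Call:
drive_tool(
  rows=[
    [0, 0, 0, 0, 0, 0, 0.9],
    [0, 0, 0, 0, 0, 0, 0.9],
    [0, 0, 0, 0, 0, -0.01, 0.9],
    [0, 0, 0, 0, 0, -0.02, 0.9],
    [0, 0, 0, 0, 0, -0.04, 0.9],
    [0, 0, 0, 0.01, 0, -0.04, 0.9],
    [0, 0, 0, 0.03, -0.01, -0.02, 0.9],
    [0, 0, 0, 0.04, -0.02, 0, 0.9],
  ],
)

```text
time: 25.3
tool_pos: [0.5346, -0.2083, 0.1936]
tcp_rot: [2.316, 2.1, 0.01]
wrist_force: [1.5, 0.7, 1.4]
width: 0.9
grip_force: 0.0
```

Call:
drive_tool(
  rows=[
    [0, 0, 0, 0.04, -0.02, 0, 0.95],
    [0, 0, 0, 0.04, -0.02, 0, 0.95],
    [0, 0, 0, 0.04, -0.02, 0, 0.95],
    [0, 0, 0, 0.04, -0.02, 0, 0.95],
    [0, 0, 0, 0.04, -0.02, 0, 0.95],
    [0, 0, 0, 0.04, -0.02, 0, 0.95],
    [0, 0, 0, 0.04, -0.01, 0, 0.95],
    [0, 0, 0, 0.03, 0, 0, 0.95],
  ],
)

```text
time: 25.97
tool_pos: [0.4335, 0.1012, 0.1858]
tcp_rot: [2.324, 2.114, 0.003]
wrist_force: [0.4, -0.2, -0.8]
width: 0.95
grip_force: 0.0
```

Call:
drive_tool(
  rows=[
    [0, 0, 0, 0, 0, 0, 0.95],
    [0, 0, 0, 0, 0, 0, 0.95],
  ],
)

```text
time: 26.13
tool_pos: [0.4357, 0.1001, 0.1859]
tcp_rot: [2.319, 2.117, 0.003]
wrist_force: [-0.8, -0.3, 0.9]
width: 0.949
grip_force: 0.0
```

```bash
python3 - <<'E'
from h import *
print(status.read_state()['tool_pos'])
report(survey(('wrist','top')))
t=cam('top')
for m in masks_of(t,'roller_1'): 
    b=m['bbox'];X=atz(t,(b[0]+b[2])/2,(b[1]+b[3])/2,.07)
    if X[1]<-.2 and m['score']>.4: print(X,fit([(t,m['mask'])],'roller',X[0],X[1],0,.078,True))
go((.439,.178,.026),84.5)
E
```

```text
[0.4357074  0.10013783 0.18586383]
roller 1 xy [0.4376 0.1786] yaw 10.5 h 0.048 iou 0.985
carton 2 xy [0.5621 0.1891] yaw 13.7 h 0.036 iou 0.948
[ 0.55562308 -0.28499314  0.07      ] (array([ 0.55194034, -0.28634677,  0.0368016 ,  0.08354572]), np.float64(0.8985122442245483))
turn [-0.01  0.01 -0.06] shift now-axes [ 0.0802 -0.0043  0.1585] after-turn axes [ 0.0802 -0.0043  0.1585]
```

Call:
drive_tool(
  rows=[
    [0, 0, 0, 0.03, -0.002, 0.02, 0.95],
    [0, 0, 0, 0.03, -0.003, 0.025, 0.95],
    [0, 0, 0, 0.0205, 0, 0.025, 0.95],
    [0, 0, 0, 0, 0, 0.025, 0.95],
    [0, 0, 0, 0, 0, 0.025, 0.95],
    [0, 0, 0, 0, 0, 0.02, 0.95],
    [0, 0, 0, 0, 0, 0.005, 0.95],
    [0, 0, 0, 0, 0, 0, 0.95],
  ],
)

```text
time: 27.2
tool_pos: [0.4364, 0.1783, 0.0377]
tcp_rot: [-2.324, -2.111, 0.007]
wrist_force: [-1.3, -0.7, 0.3]
width: 0.947
grip_force: 0.0
```

Call:
drive_tool(
  rows=[
    [0, 0, 0, 0, 0, 0.003, 0.95],
    [0, 0, 0, 0, 0, 0, 0.95],
    [0, 0, 0, 0, 0, 0, 0.95],
  ],
)

```text
time: 27.45
tool_pos: [0.4395, 0.1795, 0.038]
tcp_rot: [2.324, 2.112, 0.004]
wrist_force: [1.2, 0.5, -0.8]
width: 0.95
grip_force: 0.0
```

```bash
python3 - <<'E'
from h import *
go((.438,.1785,.026),84.5)
E
```

```text
turn [ 0.14 -0.07  0.02] shift now-axes [-0.0012 -0.0014  0.012 ] after-turn axes [-0.0012 -0.0013  0.012 ]
```

Call:
drive_tool(
  rows=[
    [0, 0, 0, -0.001, -0.001, 0.008, 0.95],
    [0, 0, 0, 0, 0, 0.004, 0.95],
    [0, 0, 0, 0, 0, 0, 0.95],
    [0, 0, 0, 0, 0, 0, 0],
    [0, 0, 0, 0, 0, 0, 0],
    [0, 0, 0, 0, 0, 0, 0],
    [0, 0, 0, 0, 0, 0, 0],
    [0, 0, 0, 0, 0, 0, 0],
  ],
)

```text
time: 28.12
tool_pos: [0.4375, 0.1786, 0.0249]
tcp_rot: [2.324, 2.113, 0.001]
wrist_force: [-0.4, 0.6, 1.7]
width: 0.737
grip_force: 44.7
```

Call:
drive_tool(
  rows=[
    [0, 0, 0, 0, 0, -0.01, 0],
    [0, 0, 0, 0, 0, -0.02, 0],
    [0, 0, 0, 0, 0, -0.03, 0],
    [0, 0, 0, 0, 0, -0.03, 0],
    [0, 0, 0, 0, 0, -0.03, 0],
    [0, 0, 0, 0, 0, -0.02, 0],
    [0, 0, 0, 0, 0, 0, 0],
    [0, 0, 0, 0, 0, 0, 0],
  ],
)

```text
time: 28.78
tool_pos: [0.4374, 0.1786, 0.1654]
tcp_rot: [2.324, 2.113, 0.003]
wrist_force: [0.6, -0.8, -3.5]
width: 0.737
grip_force: 45.2
```

```bash
python3 - <<'E'
from h import *
w=cam('wrist')
for m in masks_of(w,'roller_1'): print(m['score'],m['bbox'])
go((.5408,-.3822,.12),84.5)
E
```

```text
0.55 [242.3, 238.0, 398.6, 407.7]
0.49 [449.3, 463.4, 497.3, 479.6]
turn [-0.19  0.09  0.05] shift now-axes [-0.5474  0.1584  0.0428] after-turn axes [-0.5474  0.1587  0.0426]
```

Call:
drive_tool(
  rows=[
    [0, 0, 0, -0.02, 0, 0, 0],
    [0, 0, 0, -0.04, 0, 0, 0],
    [0, 0, 0, -0.04, 0, 0, 0],
    [0, 0, 0, -0.04, 0.01, 0, 0],
    [0, 0, 0, -0.04, 0.02, 0, 0],
    [0, 0, 0, -0.04, 0.02, 0, 0],
    [0, 0, 0, -0.04, 0.02, 0, 0],
    [0, 0, 0, -0.04, 0.02, 0, 0],
  ],
)

```text
time: 29.55
tool_pos: [0.4919, -0.1189, 0.1616]
tcp_rot: [-2.322, -2.11, 0.004]
wrist_force: [-0.4, 1.0, -3.6]
width: 0.733
grip_force: 45.1
```

Call:
drive_tool(
  rows=[
    [0, 0, 0, -0.04, 0.02, 0, 0],
    [0, 0, 0, -0.04, 0.02, 0, 0],
    [0, 0, 0, -0.04, 0.02, 0, 0],
    [0, 0, 0, -0.04, 0.01, 0, 0],
    [0, 0, 0, -0.03, 0, 0, 0],
    [0, 0, 0, -0.02, 0, 0, 0],
    [0, 0, 0, 0, 0, 0, 0],
    [0, 0, 0, 0, 0, 0, 0],
  ],
)

```text
time: 30.22
tool_pos: [0.5382, -0.3246, 0.161]
tcp_rot: [-2.323, -2.106, 0.002]
wrist_force: [-0.1, 1.2, -2.4]
width: 0.735
grip_force: 45.1
```

```bash
python3 - <<'E'
from h import *
go((.5408,-.3822,.12),84.5)
E
```

```text
turn [-0.29 -0.18 -0.1 ] shift now-axes [-0.0572  0.0084  0.0408] after-turn axes [-0.0571  0.0081  0.041 ]
```

Call:
drive_tool(
  rows=[
    [0, 0, 0, -0.02, 0.004, 0, 0],
    [0, 0, 0, -0.022, 0.004, 0.01, 0],
    [0, 0, 0, -0.015, 0, 0.02, 0],
    [0, 0, 0, 0, 0, 0.02, 0],
    [0, 0, 0, 0, 0, 0.018, 0],
    [0, 0, 0, 0, 0, 0, 0],
    [0, 0, 0, 0, 0, 0, 0],
    [0, 0, 0, 0, 0, 0, 0],
  ],
)

```text
time: 30.88
tool_pos: [0.5429, -0.381, 0.0966]
tcp_rot: [-2.323, -2.114, -0.0]
wrist_force: [0.6, 0.6, -2.3]
width: 0.736
grip_force: 45.1
```

```bash
python3 - <<'E'
from h import *
go((.5408,-.3822,.053),84.5)
w=cam('wrist');save(w,'p3.png')
go((.5408,-.3822,.053),84.5)
E
```

```text
turn [-0.02 -0.03  0.11] shift now-axes [-0.0014 -0.002   0.0436] after-turn axes [-0.0014 -0.002   0.0436]
turn [0.07 0.04 0.11] shift now-axes [-0.0008 -0.0027  0.0446] after-turn axes [-0.0008 -0.0027  0.0446]
```

View pics/p3.png

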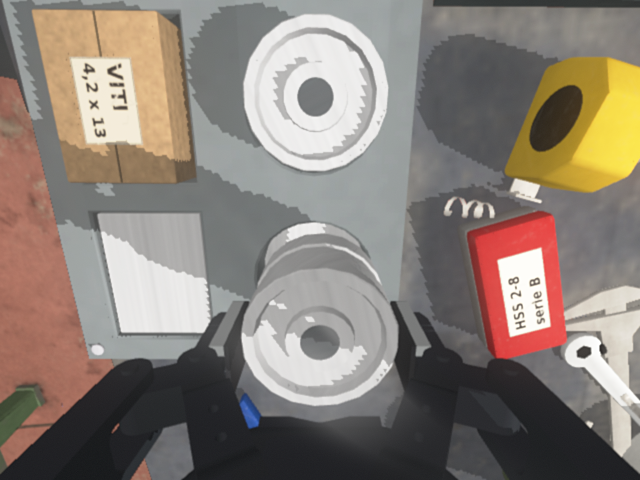

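Roller 1 is seated upright in round_1 at (316,95). The held roller is over round_2, clear of the red case at (515,285).

Call:
drive_tool(
  rows=[
    [0, 0, 0, -0.001, -0.0023, 0.01, 0],
    [0, 0, 0, 0, 0, 0.008, 0],
    [0, 0, 0, 0, 0, 0.005, 0],
    [0, 0, 0, 0, 0, 0, 0],
    [0, 0, 0, 0, 0, 0, 0],
  ],
)

```text
time: 31.35
tool_pos: [0.5397, -0.3824, 0.0727]
tcp_rot: [-2.323, -2.112, 0.0]
wrist_force: [-0.0, -0.1, -3.0]
width: 0.737
grip_force: 45.1
```

Call:
drive_tool(
  rows=[
    [0, 0, 0, 0, 0, 0.005, 0],
    [0, 0, 0, 0, 0, 0.005, 0],
    [0, 0, 0, 0, 0, 0.004, 0],
    [0, 0, 0, 0, 0, 0.004, 0],
    [0, 0, 0, 0, 0, 0.001, 0],
    [0, 0, 0, 0, 0, 0, 0],
  ],
)

```text
time: 31.85
tool_pos: [0.5398, -0.3825, 0.0537]
tcp_rot: [-2.324, -2.112, 0.0]
wrist_force: [-0.8, -0.4, -3.3]
width: 0.735
grip_force: 45.1
```

Call:
drive_tool(
  rows=[
    [0, 0, 0, 0, 0, 0, 0.9],
    [0, 0, 0, 0, 0, 0, 0.9],
    [0, 0, 0, 0, 0, -0.01, 0.9],
    [0, 0, 0, 0, 0, -0.02, 0.9],
    [0, 0, 0, 0, 0, -0.04, 0.9],
    [0, 0, 0, 0.01, 0, -0.04, 0.9],
    [0, 0, 0, 0.03, 0, -0.02, 0.9],
    [0, 0, 0, 0.04, 0, 0, 0.9],
  ],
)

```text
time: 32.52
tool_pos: [0.5523, -0.3075, 0.1945]
tcp_rot: [2.316, 2.099, 0.006]
wrist_force: [1.9, 0.3, 0.6]
width: 0.9
grip_force: 0.0
```

Call:
drive_tool(
  rows=[
    [0, 0, 0, 0.04, -0.005, 0, 0.95],
    [0, 0, 0, 0.04, -0.005, 0, 0.95],
    [0, 0, 0, 0.04, -0.005, 0, 0.95],
    [0, 0, 0, 0.04, -0.005, 0, 0.95],
    [0, 0, 0, 0.04, -0.005, 0, 0.95],
    [0, 0, 0, 0.04, -0.005, 0, 0.95],
    [0, 0, 0, 0.04, -0.005, 0, 0.95],
    [0, 0, 0, 0.04, -0.005, 0, 0.95],
  ],
)

```text
time: 33.18
tool_pos: [0.5388, 0.021, 0.1867]
tcp_rot: [2.323, 2.112, 0.004]
wrist_force: [2.0, -0.8, 0.1]
width: 0.95
grip_force: 0.0
```

Call:
drive_tool(
  rows=[
    [0, 0, -6.3, 0.04, 0, 0, 0.95],
    [0, 0, -6.3, 0.02, 0, 0, 0.95],
    [0, 0, -6.3, 0.01, 0, 0, 0.95],
    [0, 0, 0, 0, 0, 0, 0.95],
    [0, 0, 0, 0, 0, 0, 0.95],
  ],
)

```text
time: 33.6
tool_pos: [0.5412, 0.0893, 0.186]
tcp_rot: [1.947, 2.464, 0.002]
wrist_force: [-0.9, -0.4, 0.1]
width: 0.945
grip_force: 0.0
```

```bash
python3 - <<'E'
from h import *
print(status.read_state()['tool_pos'])
report(survey(('wrist','top')))
t=cam('top')
for o,z in(('roller_1',.078),('carton_1',.069)):
  for m in masks_of(t,o):
    b=m['bbox'];X=atz(t,(b[0]+b[2])/2,(b[1]+b[3])/2,z)
    if m['score']>.3: print(o,X.round(3))
go((.562,.189,.023),103.5)
E
```

```text
[0.54123617 0.0893435  0.1859516 ]
carton 2 xy [0.5612 0.1895] yaw 13.2 h 0.036 iou 0.599
roller_1 [ 0.542 -0.378  0.078]
roller_1 [ 0.552 -0.282  0.078]
roller_1 [ 0.555 -0.19   0.078]
roller_1 [ 0.519 -0.104  0.078]
carton_1 [0.534 0.188 0.069]
turn [-0.01 -0.   -0.14] shift now-axes [0.0931 0.044  0.1615] after-turn axes [0.093  0.0441 0.1615]
```

Call:
drive_tool(
  rows=[
    [0, 0, 0, 0.03, 0.015, 0.01, 0.95],
    [0, 0, 0, 0.03, 0.015, 0.02, 0.95],
    [0, 0, 0, 0.032, 0.014, 0.02, 0.95],
    [0, 0, 0, 0, 0, 0.02, 0.95],
    [0, 0, 0, 0, 0, 0, 0.95],
    [0, 0, 0, 0, 0, 0, 0.95],
  ],
)

```text
time: 34.55
tool_pos: [0.5607, 0.1882, 0.1129]
tcp_rot: [-1.944, -2.465, 0.006]
wrist_force: [0.5, -0.3, 0.4]
width: 0.953
grip_force: 0.0
```

```bash
python3 - <<'E'
from h import *
report(survey(('wrist',)))
w=cam('wrist');save(w,'w4.png')
go((.562,.189,.023),103.5)
E
```

```text
carton 1 xy [0.5609 0.1891] yaw 13.6 h 0.038 iou 0.982
turn [ 0.16 -0.   -0.13] shift now-axes [ 0.0013 -0.0013  0.0934] after-turn axes [ 0.0013 -0.0011  0.0934]
```

View pics/w4.png

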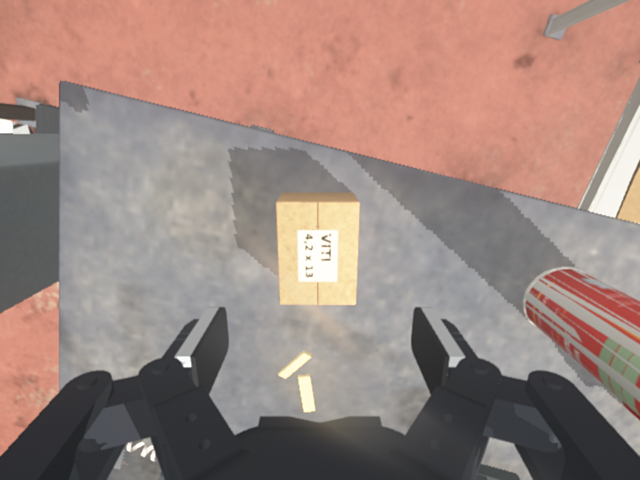

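The carton is centred at (317,250) and squared between the open fingers, and the spray can is clear to the right.

Call:
drive_tool(
  rows=[
    [0, 0, 0, 0.001, -0.001, 0.02, 0.95],
    [0, 0, 0, 0, 0, 0.025, 0.95],
    [0, 0, 0, 0, 0, 0.02, 0.95],
    [0, 0, 0, 0, 0, 0.015, 0.95],
    [0, 0, 0, 0, 0, 0.006, 0.95],
    [0, 0, 0, 0, 0, 0, 0.95],
    [0, 0, 0, 0, 0, 0, 0.95],
  ],
)

```text
time: 35.33
tool_pos: [0.5618, 0.1892, 0.0297]
tcp_rot: [1.946, 2.465, 0.002]
wrist_force: [-0.4, 0.7, -0.3]
width: 0.949
grip_force: 0.0
```

```bash
python3 - <<'E'
from h import *
go((.561,.189,.023),103.5)
E
```

```text
turn [ 0.08 -0.   -0.1 ] shift now-axes [ 0.     -0.0008  0.0067] after-turn axes [ 0.     -0.0008  0.0067]
```

Call:
drive_tool(
  rows=[
    [0, 0, 0, 0, 0, 0.0065, 0.95],
    [0, 0, 0, 0, 0, 0, 0.95],
    [0, 0, 0, 0, 0, 0, 0],
    [0, 0, 0, 0, 0, 0, 0],
    [0, 0, 0, 0, 0, 0, 0],
    [0, 0, 0, 0, 0, 0, 0],
    [0, 0, 0, 0, 0, 0, 0],
  ],
)

```text
time: 35.92
tool_pos: [0.5617, 0.1896, 0.0229]
tcp_rot: [1.946, 2.466, 0.002]
wrist_force: [0.2, -0.6, 3.5]
width: 0.636
grip_force: 44.7
```

Call:
drive_tool(
  rows=[
    [0, 0, 0, 0, 0, -0.01, 0],
    [0, 0, 0, 0, 0, -0.02, 0],
    [0, 0, 0, 0, 0, -0.03, 0],
    [0, 0, 0, 0, 0, -0.03, 0],
    [0, 0, 0, 0, 0, -0.03, 0],
    [0, 0, 0, 0, 0, -0.02, 0],
    [0, 0, 0, 0, 0, 0, 0],
    [0, 0, 0, 0, 0, 0, 0],
  ],
)

```text
time: 36.58
tool_pos: [0.5612, 0.1895, 0.1628]
tcp_rot: [1.945, 2.465, 0.002]
wrist_force: [-0.4, -0.5, -3.6]
width: 0.638
grip_force: 44.0
```

```bash
python3 - <<'E'
from h import *
w=cam('wrist')
for m in masks_of(w,'carton_1')[:1]: print(m['score'],m['bbox'])
go((.4635,-.179,.12),84.5)
E
```

```text
0.97 [251.0, 226.1, 386.8, 406.6]
turn [-0.25  0.05 18.95] shift now-axes [-0.3355 -0.1783  0.0404] after-turn axes [-0.3753 -0.0598  0.0396]
```

Call:
drive_tool(
  rows=[
    [0, 0, 6.3, 0, 0, 0, 0],
    [0, 0, 6.3, 0, 0, 0, 0],
    [0, 0, 6.3, 0, 0, 0, 0],
    [0, 0, 0, -0.025, -0.015, 0, 0],
    [0, 0, 0, -0.04, -0.015, 0, 0],
    [0, 0, 0, -0.04, -0.015, 0, 0],
    [0, 0, 0, -0.04, -0.015, 0, 0],
    [0, 0, 0, -0.04, 0, 0, 0],
  ],
)

```text
time: 37.35
tool_pos: [0.4793, 0.0131, 0.1582]
tcp_rot: [-2.318, -2.111, 0.01]
wrist_force: [0.5, -0.1, -4.7]
width: 0.633
grip_force: 44.1
```

Call:
drive_tool(
  rows=[
    [0, 0, 0, -0.04, 0, 0, 0],
    [0, 0, 0, -0.04, 0, 0, 0],
    [0, 0, 0, -0.04, 0, 0, 0],
    [0, 0, 0, -0.04, 0, 0, 0],
    [0, 0, 0, -0.02, 0, 0, 0],
    [0, 0, 0, -0.008, 0, 0, 0],
    [0, 0, 0, 0, 0, 0, 0],
    [0, 0, 0, 0, 0, 0, 0],
  ],
)

```text
time: 38.02
tool_pos: [0.4659, -0.1725, 0.1601]
tcp_rot: [-2.323, -2.109, 0.001]
wrist_force: [1.0, 0.0, -3.4]
width: 0.629
grip_force: 44.1
```

```bash
python3 - <<'E'
from h import *
go((.4635,-.179,.12),84.5)
E
```

```text
turn [-0.2  -0.12 -0.02] shift now-axes [-0.0068 -0.0016  0.0401] after-turn axes [-0.0067 -0.0018  0.0401]
```

Call:
drive_tool(
  rows=[
    [0, 0, 0, -0.0065, -0.0018, 0.01, 0],
    [0, 0, 0, 0, 0, 0.02, 0],
    [0, 0, 0, 0, 0, 0.02, 0],
    [0, 0, 0, 0, 0, 0.015, 0],
    [0, 0, 0, 0, 0, 0.01, 0],
    [0, 0, 0, 0, 0, 0, 0],
    [0, 0, 0, 0, 0, 0, 0],
    [0, 0, 0, 0, 0, 0, 0],
  ],
)

```text
time: 38.68
tool_pos: [0.4656, -0.1795, 0.0878]
tcp_rot: [2.323, 2.114, 0.001]
wrist_force: [0.8, -0.3, -2.5]
width: 0.632
grip_force: 44.1
```

```bash
python3 - <<'E'
from h import *
go((.4635,-.179,.053),84.5)
w=cam('wrist');save(w,'p4.png')
go((.4635,-.179,.053),84.5)
E
```

```text
turn [0.07 0.02 0.1 ] shift now-axes [ 0.0004 -0.0022  0.0348] after-turn axes [ 0.0003 -0.0021  0.0348]
turn [0.12 0.04 0.09] shift now-axes [ 0.0006 -0.0025  0.0352] after-turn axes [ 0.0006 -0.0024  0.0352]
```

View pics/p4.png

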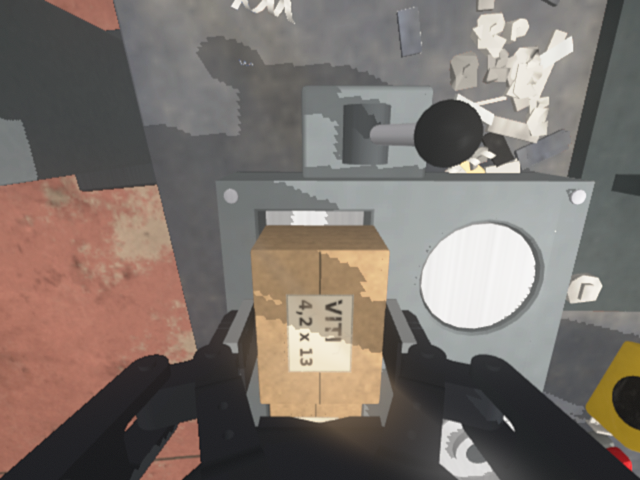

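The carton is over square_0, whose far edge shows at row 210 from column 257 to 372. The lever ball is at (449,134).

Call:
drive_tool(
  rows=[
    [0, 0, 0, 0.0003, -0.002, 0.008, 0],
    [0, 0, 0, 0, 0, 0.005, 0],
    [0, 0, 0, 0, 0, 0.004, 0],
    [0, 0, 0, 0, 0, 0, 0],
    [0, 0, 0, 0, 0, 0, 0],
  ],
)

```text
time: 39.15
tool_pos: [0.4623, -0.1791, 0.0696]
tcp_rot: [-2.324, -2.112, 0.001]
wrist_force: [0.0, -0.4, -3.6]
width: 0.629
grip_force: 44.1
```

Call:
drive_tool(
  rows=[
    [0, 0, 0, 0, 0, 0.005, 0],
    [0, 0, 0, 0, 0, 0.004, 0],
    [0, 0, 0, 0, 0, 0.004, 0],
    [0, 0, 0, 0, 0, 0.003, 0],
    [0, 0, 0, 0, 0, 0, 0],
  ],
)

```text
time: 39.57
tool_pos: [0.462, -0.1789, 0.053]
tcp_rot: [-2.323, -2.112, 0.001]
wrist_force: [-0.8, 0.2, -3.9]
width: 0.629
grip_force: 44.1
```

Call:
drive_tool(
  rows=[
    [0, 0, 0, 0, 0, 0, 0.8],
    [0, 0, 0, 0, 0, 0, 0.8],
    [0, 0, 0, 0, 0, -0.01, 0.8],
    [0, 0, 0, 0, 0, -0.02, 0.8],
    [0, 0, 0, 0, 0, -0.04, 0.8],
    [0, 0, 0, 0, 0, -0.03, 0.8],
    [0, 0, 0, -0.02, 0, -0.01, 0.8],
    [0, 0, 0, -0.02, 0, 0, 0.8],
  ],
)

```text
time: 40.23
tool_pos: [0.4626, -0.2207, 0.1707]
tcp_rot: [2.315, 2.109, 0.006]
wrist_force: [0.3, -0.8, 0.5]
width: 0.8
grip_force: 0.0
```

Call:
drive_tool(
  rows=[
    [0, 0, 0, 0, 0, 0, 0],
    [0, 0, 0, 0, 0, 0, 0],
    [0, 0, 0, 0, 0, 0, 0],
    [0, 0, 0, 0, 0, 0, 0],
  ],
)

```text
time: 40.57
tool_pos: [0.4586, -0.2182, 0.1637]
tcp_rot: [-2.323, -2.113, 0.0]
wrist_force: [0.2, -0.2, -0.1]
width: 0.234
grip_force: 0.0
```

```bash
python3 - <<'E'
from h import *
t=cam('top');w=cam('wrist');save(w,'l1.png')
print([atz(t,320,v,z).round(3) for v,z in((230,0),(215,.1),(190,.26))], atz(t,372,175,.344))
for p in(t,w):
  print('ball?')
  for m in masks_of(p,'lock_lever_tip')+masks_of(p,'lock_lever'): print(round(m['score'],2),np.round(m['bbox']))
print(w['st']['tool_pos'],proj(w,(.518,-.105,.087)))
E
```

```text
[array([ 0.633, -0.103,  0.   ]), array([ 0.652, -0.104,  0.1  ]), array([ 0.671, -0.105,  0.26 ])] [ 0.67780382 -0.20333937  0.344     ]
ball?
0.72 [421. 194. 465. 222.]
0.53 [314. 268. 323. 282.]
ball?
0.69 [360.  38. 438.  90.]
0.72 [363.  38. 438.  87.]
0.45 [246.  38. 527. 422.]
[ 0.45859916 -0.21817033  0.16356984] [405.22659203  66.27725815]
```

View pics/l1.png

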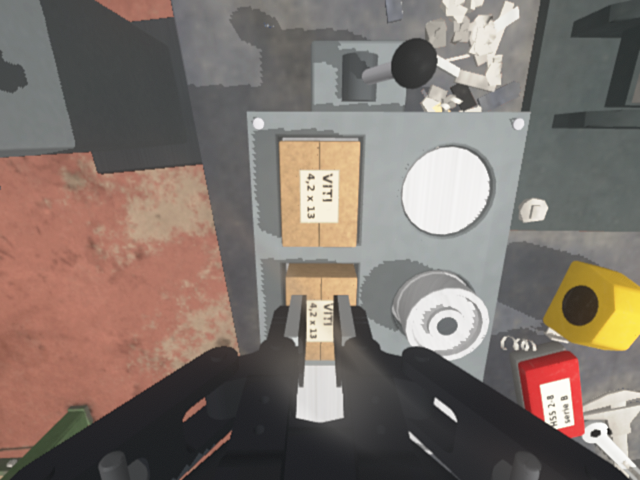

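Both cartons sit down in their pockets and roller 1 in round_1. The lever ball is at (413,63).

```bash
python3 - <<'E'
from h import *
w=cam('wrist')
b=atz(w,413,63,.087); print(b); ex=np.array([.9955,-.095,0])
go(b+.048*ex+[0,0,.14-.087],84.5)
E
```

```text
[ 0.52288773 -0.10412756  0.087     ]
turn [-0.03 -0.01  0.07] shift now-axes [0.1201 0.1008 0.0238] after-turn axes [0.1202 0.1007 0.0238]
```

Call:
drive_tool(
  rows=[
    [0, 0, 0, 0.02, 0.03, 0, 0],
    [0, 0, 0, 0.03, 0.03, 0, 0],
    [0, 0, 0, 0.03, 0.03, 0, 0],
    [0, 0, 0, 0.03, 0.01, 0, 0],
    [0, 0, 0, 0.01, 0, 0, 0],
    [0, 0, 0, 0, 0, 0, 0],
    [0, 0, 0, 0, 0, 0, 0],
  ],
)

```text
time: 41.5
tool_pos: [0.5682, -0.1098, 0.1636]
tcp_rot: [-2.322, -2.115, 0.002]
wrist_force: [-0.1, -0.1, -0.7]
width: -0.001
grip_force: 0.0
```

Call:
drive_tool(
  rows=[
    [0, 0, 0, 0, 0, 0.025, 0],
    [0, 0, 0, 0, 0, 0.025, 0],
    [0, 0, 0, 0, 0, 0.02, 0],
    [0, 0, 0, 0, 0, 0.015, 0],
    [0, 0, 0, 0, 0, 0, 0],
    [0, 0, 0, 0, 0, 0, 0],
  ],
)

```text
time: 42.0
tool_pos: [0.567, -0.1112, 0.0782]
tcp_rot: [-2.325, -2.11, 0.003]
wrist_force: [0.6, 0.3, 0.8]
width: -0.001
grip_force: 0.0
```

Call:
drive_tool(
  rows=[
    [0, 0, 0, 0.004, -0.015, 0, 0],
    [0, 0, 0, 0, -0.015, 0, 0],
    [0, 0, 0, 0, -0.015, 0, 0],
    [0, 0, 0, 0, -0.012, 0, 0],
    [0, 0, 0, 0, -0.01, 0, 0],
    [0, 0, 0, 0, -0.006, 0, 0],
    [0, 0, 0, 0, 0, 0, 0],
    [0, 0, 0, 0, 0, 0, 0],
  ],
)

```text
time: 42.67
tool_pos: [0.4962, -0.0992, 0.0793]
tcp_rot: [2.325, 2.113, 0.0]
wrist_force: [-1.0, -0.1, 0.4]
width: 0.003
grip_force: 0.0
```

```bash
python3 - <<'E'
from h import *
t=cam('top')
print(status.read_state()['wrist_force'])
for m in masks_of(t,'lock_lever'): print(round(m['score'],2),np.round(m['bbox']))
E
```

```text
[-0.4648143   0.0008838   0.14978514]
0.59 [325. 231. 464. 325.]
0.35 [388. 185. 417. 213.]
```

Call:
drive_tool(
  rows=[
    [0, 0, 0, 0, -0.004, 0, 0],
    [0, 0, 0, 0, -0.003, 0, 0],
    [0, 0, 0, 0, -0.002, 0, 0],
    [0, 0, 0, 0, 0, 0, 0],
    [0, 0, 0, 0, 0, 0, 0],
  ],
)

```text
time: 43.18
tool_pos: [0.494, -0.0994, 0.0814]
tcp_rot: [2.317, 2.106, 0.013]
wrist_force: [12.4, -1.4, -2.9]
width: -0.004
grip_force: 5.1
```

Call:
drive_tool(
  rows=[
    [0, 0, 0, 0, 0.02, 0, 0],
    [0, 0, 0, 0, 0, -0.03, 0],
    [0, 0, 0, 0, 0, -0.04, 0],
    [0, 0, 0, -0.02, 0, -0.04, 0],
    [0, 0, 0, -0.03, 0, -0.02, 0],
    [0, 0, 0, -0.03, 0, 0, 0],
    [0, 0, 0, -0.02, 0, 0, 0],
    [0, 0, 0, 0, 0, 0, 0],
  ],
)

```text
time: 43.85
tool_pos: [0.4981, -0.2017, 0.207]
tcp_rot: [2.326, 2.109, -0.001]
wrist_force: [0.7, 0.8, -0.4]
width: 0.001
grip_force: 0.0
```

Call:
drive_tool(
  rows=[
    [0, 0, 0, -0.03, 0, 0, 0],
    [0, 0, 0, -0.03, 0, 0, 0],
    [0, 0, 0, -0.02, 0, 0, 0],
    [0, 0, 0, 0, 0, 0, 0],
    [0, 0, 0, 0, 0, 0, 0],
  ],
)

```text
time: 44.27
tool_pos: [0.4901, -0.2779, 0.2054]
tcp_rot: [-2.325, -2.11, -0.0]
wrist_force: [0.7, -0.3, 0.6]
width: -0.0
grip_force: 0.0
```

```bash
python3 - <<'E'
from h import *
w=cam('wrist');save(w,'end.png');print(w['st']['tool_pos'])
E
```

```text
[ 0.49006499 -0.27791955  0.20542265]
```

View pics/end.png

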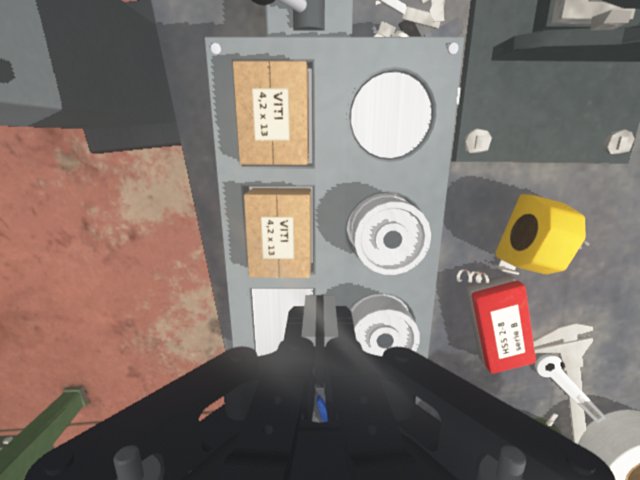

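The lever ball now shows at the robot side (265,2). Both cartons and both rollers stand in their pockets, and the case and tape have not moved. I check the seated heights by projection before handing in.

```bash
python3 - <<'E'
from h import *
w=cam('wrist')
for n,x,y in(('r1',.5497,-.2846),('r2',.5404,-.3822)):
  for z in(.078,.098): print(n,z,'bore',proj(w,(x,y,z)).round(),'edges',proj(w,(x-.0318,y+.003,z)).round(),proj(w,(x+.0318,y-.003,z)).round())
for n,x,y in(('c1',.454,-.2765),('c0',.463,-.179)):
  for z in(.069,.089): print(n,z,[proj(w,(x+i*.028*.9955+j*.0375*.095,y-i*.028*.095+j*.0375*.9955,z)).round() for i,j in((-1,1),(1,1),(1,-1),(-1,-1))])
E
```

```text
r1 0.078 bore [393. 239.] edges [355. 239.] [432. 239.]
r1 0.098 bore [398. 247.] edges [357. 247.] [440. 247.]
r2 0.078 bore [386. 342.] edges [351. 342.] [421. 342.]
r2 0.098 bore [390. 355.] edges [353. 355.] [427. 355.]
c1 0.069 [array([243., 194.]), array([311., 194.]), array([312., 278.]), array([249., 278.])]
c1 0.089 [array([238., 198.]), array([311., 198.]), array([311., 287.]), array([244., 287.])]
c0 0.069 [array([234.,  61.]), array([310.,  61.]), array([311., 165.]), array([241., 165.])]
c0 0.089 [array([227.,  55.]), array([309.,  55.]), array([310., 167.]), array([235., 167.])]
```

All four match the seated heights: roller bores at (393,239) and (386,341), and the carton corners too.

```bash
python3 -c "
from h import *
print(workorder.finish_job())"
```

```text
the job is handed in; nothing more can be done
None
```

Both rollers and both cartons are in empty pockets of their own shape, and camera checks put all four at fully seated height. The lever is thrown over to its stop towards the robot, the red case and tape measure were left where they were, and the job is handed in (no verdict came back).

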